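# Load the dry block warmer

## Task

Load the dry block warmer with the four reagent containers (three bottles and a jar) that stand beside it: each of its four aluminium blocks is bored for one of them, the slimmest in the smallest bore and so on up to the widest in the largest, because they warm evenly only in the bore that fits. Keep them upright, lower them in without dropping them, leave every one standing fully down on the bottom of its own bore, and do not disturb the slide box or the small carton.

Things in the scene. Friction and masses are not known exactly. Their poses are not given: they have to be found in the camera images.
- dropper_bottle_mid (a point): Centre of a small brown glass bottle with a black dropper bulb on top, the slimmest and the one with the thin pointed top; round body 33 mm in diameter and straight up to about 57 mm, 102 mm tall overall, 70 g. The point lies on its axis, half-way up (51 mm above its underside); z runs up its axis. It stands loose and upright on the bench beside the warmer.
- white_bottle_mid (a point): Centre of a plain white plastic bottle with a red cap; round body 43 mm in diameter and straight up to about 75 mm, 108 mm tall overall, 60 g. The point lies on its axis, half-way up (54 mm above its underside); z runs up its axis. It stands loose and upright on the bench beside the warmer.
- dark_jar_mid (a point): Centre of a short dark jar with a broad white lid as wide as itself; round body 52 mm in diameter and straight up to about 48 mm, lid 51 mm wide from 53 mm up, 75 mm tall overall, 120 g. The point lies on its axis, half-way up (38 mm above its underside); z runs up its axis. It stands loose and upright on the bench beside the warmer.
- wide_bottle_mid (a point): Centre of a stout pink bottle with a dark red cap, the widest of the four; round body 62 mm in diameter and straight up to about 68 mm, 112 mm tall overall, 140 g. The point lies on its axis, half-way up (56 mm above its underside); z runs up its axis. It stands loose and upright on the bench beside the warmer.
- block_40_mouth (a point): Mouth centre of the smallest bore, 40 mm wide: on its axis, level with the block's flat top (64 mm above the bench); z up, x and y along the block's sides. Fixed aluminium block, 94 mm square, one blind round bore in its middle, 24 mm deep, countersunk 5 mm wide at 45 degrees. Four blocks fill the white warmer (housing 58 mm high) two by two, 96 mm apart; which sits where varies.
- block_50_mouth (a point): Mouth centre of the second smallest bore, 50 mm wide: on its axis, level with the block's flat top (64 mm above the bench); z up, x and y along the block's sides. Fixed aluminium block, 94 mm square, one blind round bore in its middle, 24 mm deep, countersunk 5 mm wide at 45 degrees. Four blocks fill the white warmer (housing 58 mm high) two by two, 96 mm apart; which sits where varies.
- block_59_mouth (a point): Mouth centre of the second largest bore, 59 mm wide: on its axis, level with the block's flat top (64 mm above the bench); z up, x and y along the block's sides. Fixed aluminium block, 94 mm square, one blind round bore in its middle, 24 mm deep, countersunk 5 mm wide at 45 degrees. Four blocks fill the white warmer (housing 58 mm high) two by two, 96 mm apart; which sits where varies.
- block_69_mouth (a point): Mouth centre of the largest bore, 69 mm wide: on its axis, level with the block's flat top (64 mm above the bench); z up, x and y along the block's sides. Fixed aluminium block, 94 mm square, one blind round bore in its middle, 24 mm deep, countersunk 5 mm wide at 45 degrees. Four blocks fill the white warmer (housing 58 mm high) two by two, 96 mm apart; which sits where varies.
- slides: Bystander: closed teal slide box, 95 x 132 x 60 mm, standing on the bench at the left; origin at the centre of its underside.
- carton: Bystander: small white carton with a dark red band, 41 x 56 x 50 mm, standing on the bench at the right; origin at the centre of its underside.
There are look-alikes about, which are no part of the job. What is shaped like the part that bears dropper_bottle_mid but yellow is not meant. Leave any green or purple look-alike of the part that bears dark_jar_mid alone.

How it is judged (in metres and radians):
At the end, for the whole second after the job is handed in: Each container stands in the bore made for it (33 mm bottle in the 40 mm bore, 43 in 50, the 52 mm jar in 59, 62 in 69): its centre within 10 mm of the bore's axis, its underside within 5 mm of the bore's bottom (24 mm below the block's top), tilted less than 0.15 rad, and at rest (horizontal distance between dropper_bottle_mid and block_40_mouth below 0.01 m and z of dropper_bottle_mid in the frame of block_40_mouth below 0.032 m and angle between each of dropper_bottle_mid, white_bottle_mid, dark_jar_mid, wide_bottle_mid's own z axis and vertical below 0.15 rad and linear speed of each of dropper_bottle, white_bottle, dark_jar, wide_bottle below 0.02 m/s and horizontal distance between white_bottle_mid and block_50_mouth below 0.01 m and z of white_bottle_mid in the frame of block_50_mouth below 0.035 m and horizontal distance between dark_jar_mid and block_59_mouth below 0.01 m and z of dark_jar_mid in the frame of block_59_mouth below 0.0185 m and horizontal distance between wide_bottle_mid and block_69_mouth below 0.01 m and z of wide_bottle_mid in the frame of block_69_mouth below 0.037 m); the robot touches nothing.
It fails at once if a bottle or the jar is tipped over (more than 35 degrees) (angle between any of dropper_bottle_mid, white_bottle_mid, dark_jar_mid, wide_bottle_mid's own z axis and vertical above 0.61 rad).
It fails at once if a bottle or the jar is dropped (falls free at over 0.7 m/s, that is from over 25 mm) ((contact force between the fingers and dropper_bottle below 0.02 N and linear speed of dropper_bottle above 0.7 m/s) or (contact force between the fingers and white_bottle below 0.02 N and linear speed of white_bottle above 0.7 m/s) or (contact force between the fingers and dark_jar below 0.02 N and linear speed of dark_jar above 0.7 m/s) or (contact force between the fingers and wide_bottle below 0.02 N and linear speed of wide_bottle above 0.7 m/s)).
It fails at once if the slide box is pushed away (more than 30 mm) (distance of slides from where it was at the start of the episode above 0.03 m).
It fails at once if the small carton is pushed away (more than 30 mm) (distance of carton from where it was at the start of the episode above 0.03 m).
It also fails if it takes over 112 s, if anything falls off the work surface, if the arm or the gripper's body presses on something with over 40 N, if the wrist force passes 120 N, or if a joint passes its speed limit or range.

## Robot

A 6-joint arm with a two-finger parallel gripper is mounted at the origin on a cart in front of the work surface, level with it; the furniture and walls round the work are solid. World frame = base frame: x ahead of the robot, y to its left, z up, the work surface at z = 0. Lengths are in m, angles in degrees, forces in N, time in s.
With the tool pointing down it reaches from about 0.4 to 0.825 m from the base axis. Payload 7 kg.
Tool frame: the origin (TCP) lies midway between the tips of the shut fingers; the grasp point (between the pads) lies r.grasp_offset behind it (r.grasp_offset is the distance from the TCP to the grasp point, in m); z points along the fingers, y is the direction in which the jaws open and shut (so a half turn about z gives the same grasp; the last joint's range is limited). The gripper opens to 88 mm and grips with 3 to 60 N. Pads are 19 mm wide; open, the fingers measure 130 mm over their backs; the gripper's body (78 mm by 193 mm) begins 47 mm behind the grasp point.
Start: joints at [86.408, 20.546, 0.682, 0, -70.136, -16.507], TCP at [0.232, 0.634, 0.227] pointing down, gripper open.
Joint ranges: [-176.03, 176.03], [-82.01, 121.73], [-58.28, 71.71], [-173.87, 95.51], [-174.79, -0.11], [-173.66, 173.66]. Speed limits (degrees/s): [136.94, 136.94, 172.46, 180, 180, 180].

## Interface

Orientations are given as [roll, pitch, yaw] about the fixed x, y, z axes, in that order (R = Rz(yaw) Ry(pitch) Rx(roll)).
In Python, from plant import status, imaging, r gives the robot as it stands.
- The arm moves only by the tool apply_moves, never from a script. Its argument "moves" is a list of rows, each a list of 6 numbers: the shift along the tool's x, y, z in units of 200 mm (1.0 is 200 mm), then the turn, a rotation vector about the tool's x, y, z in units of 90 degrees (1.0 is 90 degrees). In form: [[tx, ty, tz, rx, ry, rz], ...]. A call has 1 to 12 rows; each row is the pose to reach, as a shift and turn from the pose measured when the call began, along the tool's axes at that moment; what a row does not reach only later rows make up. A row lasts 1/8 s, in which the tool goes at most 62.5 mm and 10.7 degrees, less where a joint would pass 70% of its speed; a pose out of reach is approached as far as the arm can. A call with a number of a shift or a turn outside -1 to 1 is refused whole. A call with a gripper value outside its range is refused whole. "hand" is the closure, from -1 (fully open) to 1 (shut), set as the call begins (left out, the last holds). The fingers move at their own pace and stop on an object; "grip_force" is the grip in N (left out, the last holds). Time passes only in rows, so rows that repeat a pose let the fingers close. It gives the time, the measured TCP pose, the force and the opening at its end, in the units of the state.
- status.get_state(): the state, without advancing time (a new reading comes with each control period).
- imaging.capture(name): name is "scene" or "top" or "wrist"; returns (picture, depth): 420x560x3 uint8, blue, green, red; 420x560 float32, m along the optical axis (not along the pixel's ray), 0 where there is no reading.
- imaging.camera_info(name): a dict with "fx", "fy", "cx", "cy" (pixels), "T" (4x4, takes a point from camera to world coordinates). Camera axes: x right, y up, looking along -z (the intrinsics and any distortion apply to the point x, -y, -z); pixel columns grow to the right and rows downward; lengths in m; the calibration is good to about 2 mm. The wrist camera is an equidistant fisheye: a pixel r from the principal point sees the ray r / f radians off the axis. A picture is of the moment at which its call begins: read the wrist's pose just before it. camera_info takes no time and is no camera call; for the wrist camera it gives the pose at the moment of the call.
- r.close_job(): hands the job in, once; it reports no verdict.
The state is a dict: "time_s": time; "joints": joint angles; "qd": joint speeds; "joint_torque": joint torques, N m; "tcp_pos": TCP position; "eef_rot": TCP orientation; "contact_force": force on the tool from outside, world axes, zero at the start; "moment": the same for the moment, N m; "gripper_width": finger opening in m.
Only numpy, scipy, OpenCV 4.12 (cv2) and the standard library are available. Lean on these libraries where they do the work, as an engineer would, in place of code of your own. Each camera call takes 0.05 s, during which the arm holds its last target.

## Working session

There is one attempt and no reset: what is moved stays moved. The work goes in short steps, Python scripts to look and compute and a tool call to move; the robot and the scene stay as the last step left them, time stands still between calls to the robot, and variables do not carry over. Pictures are saved under pics/ and viewed, and the job is handed in when it is done.

Besides the shell and the picture viewer there is one more tool, called after ">>>" as name(argument=value, ...), one argument or row to a line, values as JSON. apply_moves: Moves the arm, as the interface text tells. Its arguments: {"type":"object","properties":{"moves":{"type":"array","items":{"type":"array","items":{"type":"number"}}},"hand":{"type":"number"},"grip_force":{"type":"number"}},"required":["moves"]}

```bash
mkdir -p pics; ls; python3 - <<'E'
from plant import status, imaging, r
import cv2,numpy as np
print(status.get_state()); print(r.grasp_offset)
for n in ["scene","top","wrist"]:
    ci=imaging.camera_info(n); print(n,ci)
    p,d=imaging.capture(n); cv2.imwrite(f"pics/{n}0.png",p); np.save(f"pics/{n}0.npy",d)
E
```

```text
pics
{'time_s': 0.0, 'joints': array([ 8.64079935e+01,  2.05923015e+01,  6.32577590e-01, -2.13308564e-02,
       -7.01365406e+01, -1.65070143e+01]), 'qd': array([-0.11094455, -0.06613965,  0.00674628, -0.08243807, -0.09768244,
        0.0109755 ]), 'joint_torque': array([ 9.57072116e-04, -5.82713234e+01,  2.93070441e+01,  6.99766651e+00,
        7.16846334e-03, -1.57981781e-04]), 'tcp_pos': array([0.23180676, 0.63340695, 0.22560003]), 'eef_rot': array([ 1.79902005e+02, -8.12901438e-03, -2.01062785e+01]), 'contact_force': array([ 0.2874578 , -0.37133934, -0.86578596]), 'moment': array([ 0.02920224, -0.047861  , -0.00913896]), 'gripper_width': 0.08755018667831266}
0.0188
scene {'fx': 485.06269708947497, 'fy': 485.06269708947497, 'cx': 276.95497482945973, 'cy': 199.7391805704243, 'T': array([[-7.66573070e-01,  3.06532322e-01, -5.64272686e-01,
        -3.52424005e-01],
       [-6.42157087e-01, -3.66009523e-01,  6.73551264e-01,
         1.03073218e+00],
       [-6.39436198e-05,  8.78677964e-01,  4.77414947e-01,
         7.82156798e-01],
       [ 0.00000000e+00,  0.00000000e+00,  0.00000000e+00,
         1.00000000e+00]])}
top {'fx': 435.3018641984794, 'fy': 435.3018641984794, 'cx': 279.6061850571693, 'cy': 206.4444572943586, 'T': array([[ 0.05895833,  0.97598565, -0.20970436,  0.25640065],
       [-0.99825725,  0.05711094, -0.01485958,  0.00416731],
       [-0.00252633,  0.21021499,  0.97765192,  1.31655802],
       [ 0.        ,  0.        ,  0.        ,  1.        ]])}
wrist {'fx': 325.19226210127806, 'fy': 325.19226210127806, 'cx': 283.12108040551584, 'cy': 209.18513410112064, 'T': array([[-0.34275546,  0.91001681,  0.23321257,  0.29405659],
       [-0.939421  , -0.33271732, -0.08238546,  0.61019584],
       [ 0.00262171, -0.24732285,  0.96892958,  0.38325862],
       [ 0.        ,  0.        ,  0.        ,  1.        ]])}
```

View pics/scene0.png

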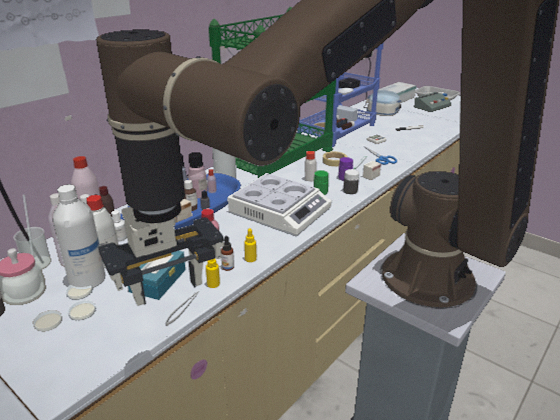

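View pics/top0.png

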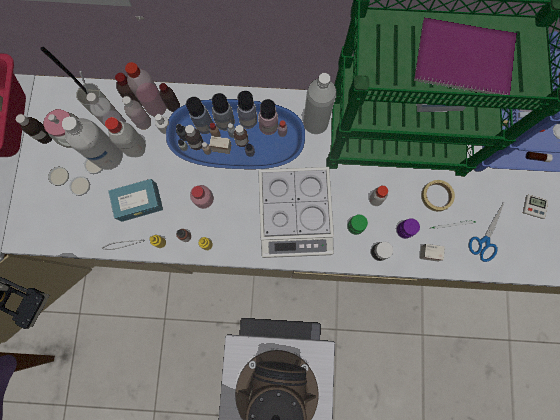

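View pics/wrist0.png

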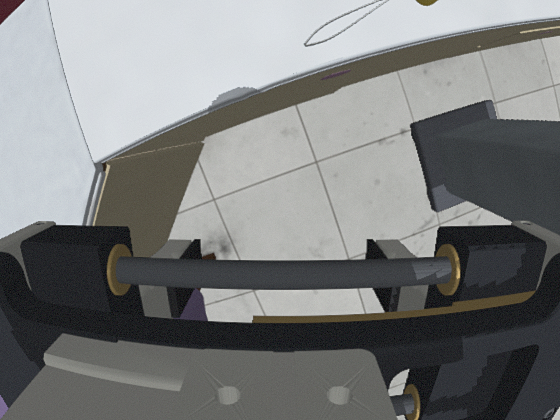

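The top view shows the warmer at (297,212). The pink bottle is at (201,195), the brown dropper at (183,235) between the yellow look-alikes at (156,240) and (205,243), and the white bottle at (379,195). The dark jar is at (382,250), with the green look-alike at (358,224) and the purple one at (409,228). Next I'll look at enlarged crops.

```bash
python3 - <<'E'
import cv2
p=cv2.imread("pics/top0.png")
c=p[160:265,100:280]; cv2.imwrite("pics/c1.png",cv2.resize(c,None,fx=4.4,fy=4.4,interpolation=cv2.INTER_CUBIC))
c=p[160:265,250:450]; cv2.imwrite("pics/c2.png",cv2.resize(c,None,fx=4,fy=4,interpolation=cv2.INTER_CUBIC))
p=cv2.imread("pics/scene0.png")
c=p[140:300,195:395]; cv2.imwrite("pics/c3.png",cv2.resize(c,None,fx=3.5,fy=3.5,interpolation=cv2.INTER_CUBIC))
E
```

```text
(no output)
```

View pics/c1.png

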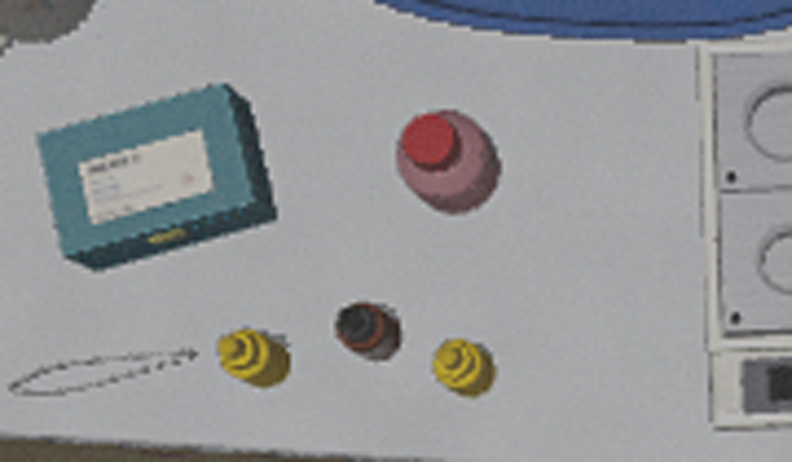

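View pics/c2.png

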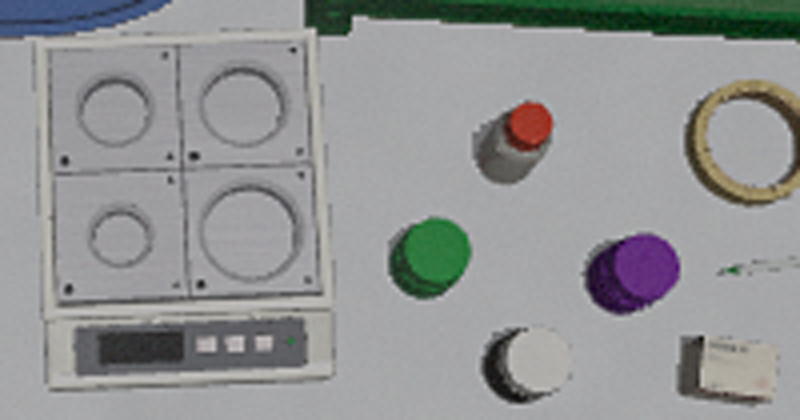

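View pics/c3.png

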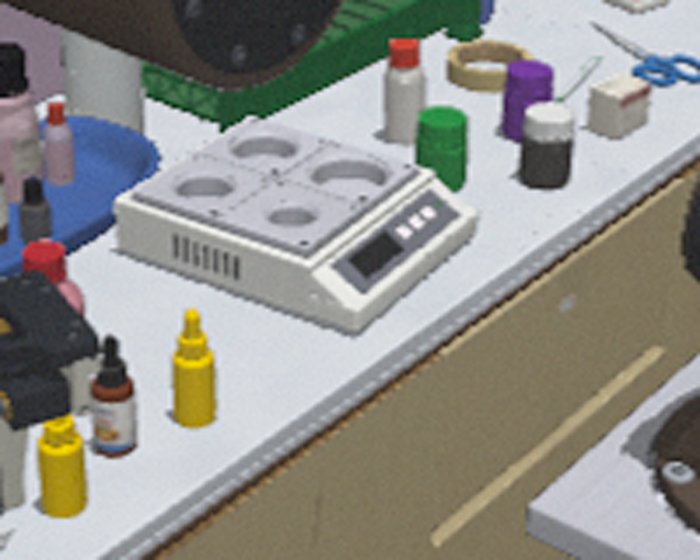

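Containers meant: brown dropper (c1 368,330), not the yellow ones at (255,355) and (463,367). Jar with the white lid and dark body (c2 535,362), not green (430,257) or purple (633,273). Bores: 40 mm front-left, 50 back-left, 59 back-right, 69 front-right. Now I'll measure positions from top depth and cross-check with the scene camera.

```bash
cat > h.py <<'E'
import numpy as np, cv2
from plant import status, imaging, r
def cloud(n,d,ci=None):
    ci=ci or imaging.camera_info(n)
    v,u=np.mgrid[0:d.shape[0],0:d.shape[1]]
    x=(u-ci['cx'])/ci['fx']*d; y=-(v-ci['cy'])/ci['fy']*d
    P=np.stack([x,y,-d,np.ones_like(d)],-1)@ci['T'].T
    return P[...,:3]
def ray_z(n,u,v,z,ci=None):
    ci=ci or imaging.camera_info(n)
    dd=ci['T'][:3,:3]@np.array([(u-ci['cx'])/ci['fx'],-(v-ci['cy'])/ci['fy'],-1]); o=ci['T'][:3,3]
    return o+dd*(z-o[2])/dd[2]
def proj(n,p,ci=None):
    ci=ci or imaging.camera_info(n)
    q=ci['T'][:3,:3].T@(np.asarray(p)-ci['T'][:3,3])
    return np.array([ci['cx']+ci['fx']*q[0]/-q[2], ci['cy']-ci['fy']*q[1]/-q[2]])
E
python3 - <<'E'
from h import *
d=np.load('pics/top0.npy'); P=cloud('top',d)
S=np.load('pics/scene0.npy'); Q=cloud('scene',S)
np.set_printoptions(precision=4,suppress=True)
print('bench z', [P[v,u,2] for v,u in [(220,100),(220,240),(220,440)]])
k1=lambda x,y:(100+x/4.4,160+y/4.4); k2=lambda x,y:(250+x/4,160+y/4)
boxes={'pink':(188,182,216,212),'drop':(174,226,193,244),'white':(366,183,391,208),'jar':(369,240,395,262),'box':(105,175,165,225),'carton':(418,242,447,262),'yl':(147,230,168,250),'yr':(196,234,214,252),'green':(345,210,370,236),'purple':(395,216,422,240)}
for k,(a,b,c,e) in boxes.items():
    X=P[b:e,a:c].reshape(-1,3); X=X[X[:,2]>0.012]
    z=np.percentile(X[:,2],98); t=X[X[:,2]>z-0.006]
    print(k,'ztop %.4f'%z,'top mean',t.mean(0),'minmax mid',(t[:,:2].min(0)+t[:,:2].max(0))/2,'ext',np.ptp(t[:,:2],axis=0),'n',len(t),'all ext',X[:,:2].min(0),X[:,:2].max(0))
print('bores')
for nm,(x,y) in {'50':(114,111),'59':(243,106),'40':(120,237),'69':(250,232)}.items():
    u,v=k2(x,y); print(nm,(u,v),ray_z('top',u,v,0.064), 'depth floor',P[int(v),int(u)])
print('block top z',P[200,297],P[178,295])
E
```

```text
bench z [np.float64(0.002384181383021433), np.float64(-0.005330289267022614), np.float64(0.0018620868332872575)]
pink ztop 0.1157 top mean [0.5373 0.2555 0.1415] minmax mid [0.4086 0.1408] ext [0.3043 0.2733] n 84 all ext [0.2564 0.0042] [0.5774 0.2908]
drop ztop 0.2506 top mean [0.2564 0.0042 1.3166] minmax mid [0.2564 0.0042] ext [0. 0.] n 3 all ext [0.2564 0.0042] [0.4424 0.3199]
white ztop 0.1114 top mean [ 0.5702 -0.2607  0.1426] minmax mid [ 0.4249 -0.1389] ext [0.3369 0.2862] n 70 all ext [ 0.2564 -0.2903] [0.598  0.0042]
jar ztop 0.0796 top mean [ 0.4107 -0.277   0.1005] minmax mid [ 0.3466 -0.1504] ext [0.1804 0.3091] n 152 all ext [ 0.2564 -0.3057] [0.4369 0.0042]
box ztop 0.0654 top mean [0.5204 0.4519 0.0818] minmax mid [0.4218 0.2687] ext [0.3307 0.5292] n 746 all ext [0.2564 0.0042] [0.5883 0.5369]
carton ztop 0.0539 top mean [ 0.418  -0.4261  0.0686] minmax mid [ 0.3491 -0.2285] ext [0.1854 0.4654] n 209 all ext [ 0.2564 -0.4612] [0.442  0.0042]
yl ztop 0.1059 top mean [0.3501 0.2384 0.5575] minmax mid [0.3323 0.193 ] ext [0.1519 0.3778] n 8 all ext [0.2564 0.0042] [0.4207 0.3932]
yr ztop 0.1024 top mean [0.3768 0.1918 0.3431] minmax mid [0.3337 0.124 ] ext [0.1546 0.2396] n 10 all ext [0.2564 0.0042] [0.4226 0.2543]
green ztop 0.0798 top mean [ 0.481  -0.2015  0.1202] minmax mid [ 0.3837 -0.1139] ext [0.2547 0.236 ] n 141 all ext [ 0.2564 -0.2332] [0.514  0.0042]
purple ztop 0.0787 top mean [ 0.4853 -0.3563  0.0825] minmax mid [ 0.3833 -0.1892] ext [0.2538 0.3868] n 173 all ext [ 0.2564 -0.3834] [0.5118 0.0042]
bores
50 (278.5, 187.75) [0.5816 0.0298 0.064 ] depth floor [0.5891 0.0319 0.0437]
59 (310.75, 186.5) [ 0.591  -0.0656  0.064 ] depth floor [ 0.5988 -0.0646  0.0401]
40 (280.0, 219.25) [0.4869 0.0198 0.064 ] depth floor [0.491  0.0201 0.0456]
69 (312.5, 218.0) [ 0.4962 -0.0749  0.064 ] depth floor [ 0.5012 -0.0751  0.0371]
block top z [ 0.5472 -0.0269  0.0655] [ 0.6144 -0.0175  0.0641]
```

```bash
cat > m.py <<'E'
from h import *
d=np.load('pics/top0.npy'); P=cloud('top',d); P[d<0.3]=np.nan
np.set_printoptions(precision=4,suppress=True)
boxes={'pink':(188,182,216,212),'drop':(174,226,193,244),'white':(366,183,391,208),'jar':(369,240,395,262),'box':(105,175,165,225),'carton':(418,242,447,262),'yl':(147,230,168,250),'yr':(196,234,214,252),'green':(345,210,370,236),'purple':(395,216,422,240)}
for k,(a,b,c,e) in boxes.items():
    X=P[b:e,a:c].reshape(-1,3); X=X[X[:,2]>0.012]
    z=np.percentile(X[:,2],95); t=X[abs(X[:,2]-z)<0.008]
    print(k,'ztop %.4f'%z,'top mean',t.mean(0),'mid',(t[:,:2].min(0)+t[:,:2].max(0))/2,'ext',np.ptp(t[:,:2],axis=0),'n',len(t))
k1=lambda x,y:(100+x/4.4,160+y/4.4); k2=lambda x,y:(250+x/4,160+y/4)
for n,f,x,y,z in [('pink',k1,430,140,.112),('drop',k1,357,324,.102),('white',k2,528,126,.108),('jar',k2,535,361,.075)]:
    print(n,ray_z('top',*f(x,y),z))
E
python3 m.py
```

```text
pink ztop 0.1141 top mean [0.5451 0.2611 0.1118] mid [0.5449 0.2609] ext [0.033  0.0332] n 108
drop ztop 0.0983 top mean [0.4282 0.3035 0.0975] mid [0.4278 0.3037] ext [0.0119 0.01  ] n 17
white ztop 0.1094 top mean [ 0.5795 -0.268   0.107 ] mid [ 0.5796 -0.2678] ext [0.0289 0.0299] n 92
jar ztop 0.0783 top mean [ 0.4143 -0.2822  0.0748] mid [ 0.4139 -0.2822] ext [0.046 0.047] n 217
box ztop 0.0641 top mean [0.5257 0.4602 0.0602] mid [0.5252 0.461 ] ext [0.1244 0.152 ] n 1203
carton ztop 0.0531 top mean [ 0.4198 -0.4325  0.0497] mid [ 0.4207 -0.4326] ext [0.0422 0.0572] n 258
yl ztop 0.0972 top mean [0.4053 0.3783 0.0958] mid [0.4062 0.3796] ext [0.0116 0.0129] n 20
yr ztop 0.0975 top mean [0.4071 0.2376 0.0968] mid [0.4072 0.2384] ext [0.0089 0.0115] n 18
green ztop 0.0785 top mean [ 0.49   -0.2089  0.075 ] mid [ 0.4901 -0.2089] ext [0.0478 0.046 ] n 201
purple ztop 0.0779 top mean [ 0.4864 -0.359   0.0745] mid [ 0.4878 -0.3593] ext [0.0479 0.0483] n 217
pink [0.5437 0.2581 0.112 ]
drop [0.4225 0.295  0.102 ]
white [ 0.5764 -0.2672  0.108 ]
jar [ 0.4124 -0.2812  0.075 ]
```

```bash
cat > ov.py <<'E'
from h import *
O={'drop':(.4275,.302,33,57,102,6),'white':(.579,-.2676,43,75,108,28),'jar':(.4138,-.2818,52,48,75,51),'pink':(.5447,.2605,62,68,112,33)}
B={'40':(.4869,.0198,40),'50':(.5816,.0298,50),'59':(.591,-.0656,59),'69':(.4962,-.0749,69)}
def draw(n,img,s,off,ci=None):
    im=cv2.resize(img,None,fx=s,fy=s,interpolation=cv2.INTER_CUBIC)
    def circ(x,y,z,dm,col):
        t=np.linspace(0,2*np.pi,60)
        pts=np.array([((proj(n,(x+dm/2e3*np.cos(a),y+dm/2e3*np.sin(a),z))-off+.5)*s-.5) for a in t])
        cv2.polylines(im,[np.round(pts*8).astype(np.int32)],True,col,1,cv2.LINE_AA,3)
    for k,(x,y,dm,h,H,c) in O.items():
        circ(x,y,0,dm,(0,255,255)); circ(x,y,h/1e3,dm,(0,255,0)); circ(x,y,H/1e3,c,(255,255,0))
    for k,(x,y,dm) in B.items():
        circ(x,y,.064,dm+10,(0,255,0)); circ(x,y,.040,dm,(0,0,255))
    return im
if __name__=='__main__':
    p=cv2.imread("pics/top0.png"); q=cv2.imread("pics/scene0.png")
    cv2.imwrite('pics/o1.png',draw('top',p[165:265,140:320],4.4,np.array([140,165])))
    cv2.imwrite('pics/o2.png',draw('top',p[165:265,250:430],4.4,np.array([250,165])))
    cv2.imwrite('pics/o3.png',draw('scene',q[145:295,195:370],4,np.array([195,145])))
E
python3 ov.py
```

```text
Traceback (most recent call last):
  File "ov.py", line 19, in <module>
    cv2.imwrite('pics/o3.png',draw('scene',q[145:295,195:370],4,np.array([195,145])))
                              ~~~~^^^^^^^^^^^^^^^^^^^^^^^^^^^^^^^^^^^^^^^^^^^^^^^^^^
  File "ov.py", line 11, in draw
    circ(x,y,0,dm,(0,255,255)); circ(x,y,h/1e3,dm,(0,255,0)); circ(x,y,H/1e3,c,(255,255,0))
    ~~~~^^^^^^^^^^^^^^^^^^^^^^
  File "ov.py", line 8, in circ
    pts=np.array([((proj(n,(x+dm/2e3*np.cos(a),y+dm/2e3*np.sin(a),z))-off+.5)*s-.5) for a in t])
                    ~~~~^^^^^^^^^^^^^^^^^^^^^^^^^^^^^^^^^^^^^^^^^^^^^
  File "h.py", line 14, in proj
    ci=ci or imaging.camera_info(n)
             ~~~~~~~~~~~~~~~~~~~^^^
ValueError: time passes only in moves, steps and waits
```

View pics/o1.png

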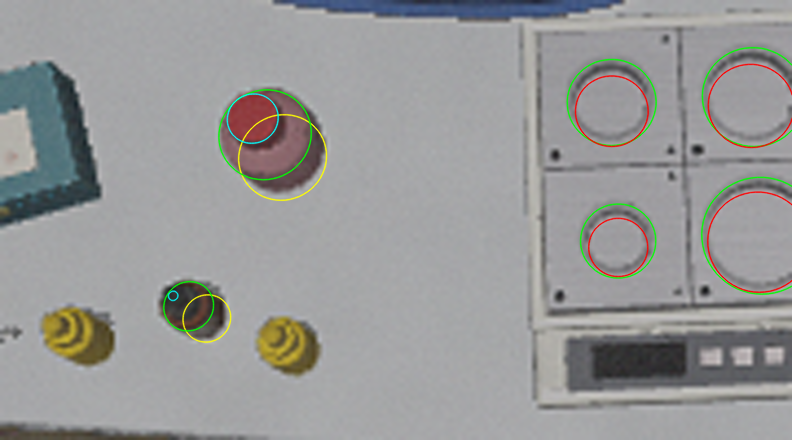

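View pics/o2.png

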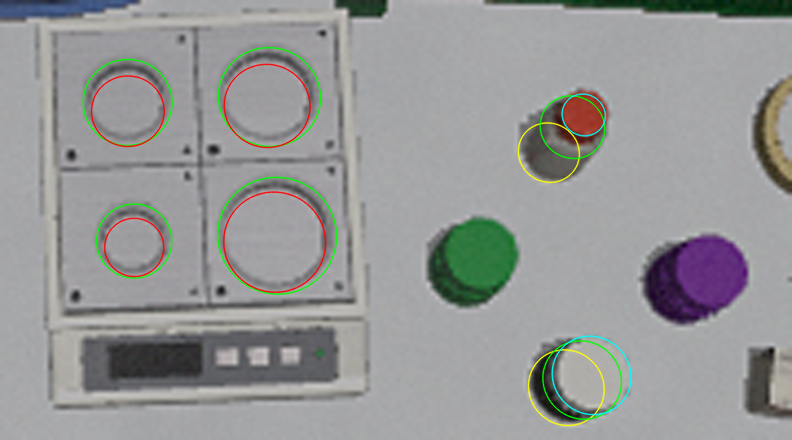

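```bash
python3 - <<'E'
s=open('h.py').read()
s=s.replace("def cloud","import pickle,os\nCI={}\nfor _n in ('top','scene'):\n    _f=f'pics/ci_{_n}.pkl'\n    if not os.path.exists(_f): pickle.dump(imaging.camera_info(_n),open(_f,'wb'))\n    CI[_n]=pickle.load(open(_f,'rb'))\ndef cloud",1).replace("ci or imaging.camera_info(n)","ci or CI[n]")
open('h.py','w').write(s)
E
python3 ov.py
```

```text
(no output)
```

View pics/o3.png

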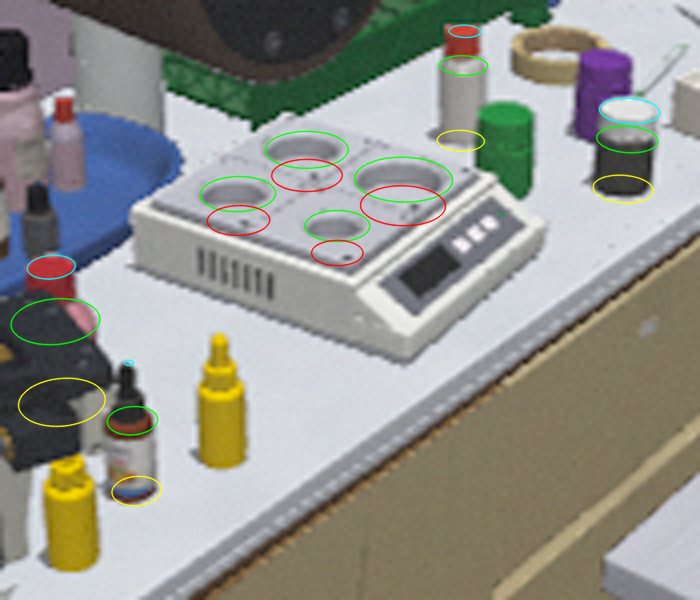

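```bash
python3 - <<'E'
from h import *
np.set_printoptions(precision=3,suppress=True)
for n in ('top','scene'):
    d=np.load(f'pics/{n}0.npy'); P=cloud(n,d); P[d<0.3]=np.nan
    X=P.reshape(-1,3); X=X[np.isfinite(X[:,0])]
    for y0 in np.arange(-.5,.5,.1):
        m=(X[:,1]>y0)&(X[:,1]<y0+.1)&(X[:,0]>.45)&(X[:,0]<1.1)
        o=[]
        for zl,zh in ((.13,.2),(.2,.3),(.3,.4),(.4,.7)):
            t=X[m&(X[:,2]>zl)&(X[:,2]<zh)]
            o.append((len(t),np.round(np.percentile(t[:,0],2),3) if len(t)>5 else None))
        print(n,'y%.1f'%y0,o)
E
```

```text
top y-0.5 [(0, None), (1348, np.float64(0.676)), (126, np.float64(0.675)), (4918, np.float64(0.677))]
top y-0.4 [(0, None), (1371, np.float64(0.676)), (127, np.float64(0.675)), (4980, np.float64(0.678))]
top y-0.3 [(0, None), (1343, np.float64(0.676)), (125, np.float64(0.675)), (4923, np.float64(0.678))]
top y-0.2 [(303, np.float64(0.674)), (1460, np.float64(0.671)), (931, np.float64(0.674)), (4163, np.float64(0.671))]
top y-0.1 [(694, np.float64(0.78)), (1464, np.float64(0.783)), (1015, np.float64(0.937)), (408, np.float64(0.937))]
top y-0.0 [(662, np.float64(0.779)), (778, np.float64(0.937)), (999, np.float64(0.937)), (318, np.float64(0.936))]
top y0.1 [(739, np.float64(0.794)), (772, np.float64(0.937)), (995, np.float64(0.937)), (224, np.float64(0.937))]
top y0.2 [(924, np.float64(0.763)), (767, np.float64(0.937)), (994, np.float64(0.937)), (141, np.float64(0.937))]
top y0.3 [(500, np.float64(0.792)), (768, np.float64(0.937)), (979, np.float64(0.937)), (64, np.float64(0.915))]
top y0.4 [(1381, np.float64(0.677)), (1114, np.float64(0.819)), (758, np.float64(0.936)), (218, np.float6
[... 240 characters left out ...]
oat64(0.841))]
scene y-0.2 [(0, None), (0, None), (5, None), (1934, np.float64(0.684))]
scene y-0.1 [(23, np.float64(0.81)), (0, None), (0, None), (1345, np.float64(0.935))]
scene y-0.0 [(192, np.float64(0.778)), (0, None), (0, None), (932, np.float64(0.936))]
scene y0.1 [(31, np.float64(0.789)), (0, None), (0, None), (769, np.float64(0.908))]
scene y0.2 [(163, np.float64(0.936)), (202, np.float64(0.936)), (208, np.float64(0.936)), (1208, np.float64(0.901))]
scene y0.3 [(483, np.float64(0.842)), (991, np.float64(0.935)), (1113, np.float64(0.936)), (2996, np.float64(0.893))]
scene y0.4 [(1175, np.float64(0.675)), (1497, np.float64(0.821)), (1308, np.float64(0.935)), (3864, np.float64(0.894))]
```

>>> apply_moves(
  moves=[
    [0.74, 0.61, 0.1, 0, 0, 0.777],
    [0.74, 0.61, 0.1, 0, 0, 0.777],
    [0.74, 0.61, 0.1, 0, 0, 0.777],
    [0.74, 0.61, 0.1, 0, 0, 0.777],
    [0.74, 0.61, 0.1, 0, 0, 0.777],
    [0.74, 0.61, 0.1, 0, 0, 0.777],
    [0.74, 0.61, 0.1, 0, 0, 0.777],
    [0.74, 0.61, 0.1, 0, 0, 0.777],
  ],
  hand=-1,
  grip_force=20,
)

```text
time_s: 1.15
tcp_pos: [0.3289, 0.4679, 0.2058]
eef_rot: [180.0, -0.1, -90.0]
contact_force: [-0.3, -0.0, 0.9]
gripper_width: 0.0877
```

```bash
cat > go.py <<'E'
import sys
from h import *
from scipy.spatial.transform import Rotation as R
# go.py x y z yaw : units from the present pose to target pose
s=status.get_state(); p=s['tcp_pos']; M=R.from_euler('xyz',s['eef_rot'],degrees=True)
t=np.array([float(a) for a in sys.argv[1:4]]); T=R.from_euler('xyz',[180,0,float(sys.argv[4])],degrees=True)
print('t %.2f'%s['time_s'],'pos',p.round(4),'rot',s['eef_rot'].round(1),'j',s['joints'].round(0),'F',s['contact_force'].round(1),'w %.4f'%s['gripper_width'])
print('shift',(M.inv().apply(t-p)/.2).round(3),'turn',((M.inv()*T).as_rotvec(degrees=True)/90).round(3))
E
python3 go.py .428 .3035 .16 -90
```

```text
t 1.15 pos [0.3289 0.4679 0.2058] rot [ 1.8e+02 -1.0e-01 -9.0e+01] j [ 74.  12. -14.  -0. -64. -74.] F [-0.3 -0.   0.9] w 0.0877
shift [ 0.822 -0.496  0.23 ] turn [ 0.    -0.001  0.   ]
```

>>> apply_moves(
  moves=[
    [0.82, -0.496, 0.23, 0, 0, 0],
    [0.82, -0.496, 0.23, 0, 0, 0],
    [0.82, -0.496, 0.23, 0, 0, 0],
    [0.82, -0.496, 0.23, 0, 0, 0],
    [0.82, -0.496, 0.23, 0, 0, 0],
    [0.82, -0.496, 0.23, 0, 0, 0],
  ],
)

```text
time_s: 1.9
tcp_pos: [0.428, 0.305, 0.1604]
eef_rot: [-180.0, -0.0, -89.9]
contact_force: [0.6, 0.3, 0.8]
gripper_width: 0.0875
```

```bash
cat > snap.py <<'E'
import sys
from h import *
n,nm=sys.argv[1:3]
if n=='wrist':
    ci=imaging.camera_info(n); pickle.dump(ci,open(f'pics/{nm}.pkl','wb'))
p,d=imaging.capture(n); cv2.imwrite(f'pics/{nm}.png',p); np.save(f'pics/{nm}.npy',d)
E
python3 snap.py wrist w1; python3 go.py .428 .3035 .041 -90
```

```text
t 1.95 pos [0.4278 0.3051 0.1604] rot [ 1.80e+02 -1.00e-01 -8.99e+01] j [ 57.  10. -23.   0. -57. -57.] F [-0.6 -0.1  0.1] w 0.0875
shift [ 0.007 -0.001  0.597] turn [ 0.    -0.001  0.001]
```

View pics/w1.png

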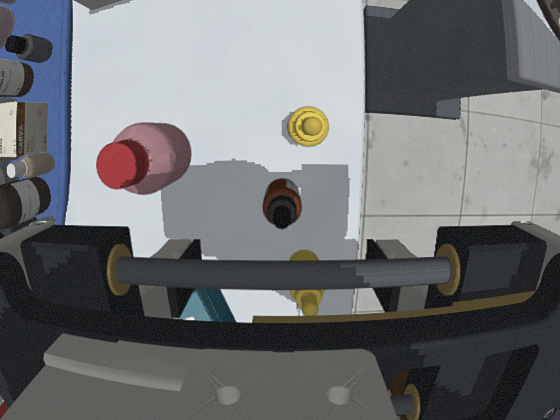

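The wrist view shows the brown dropper bulb at (283,212), yellow look-alikes at (309,126) and (308,290), and the pink bottle's red cap at (122,164). Next I'll triangulate from it.

```bash
cat >> h.py <<'E'
def fray(ci,u,v):
    x=(u-ci['cx'])/ci['fx']; y=(v-ci['cy'])/ci['fy']; th=np.hypot(x,y); k=np.sin(th)/th if th>1e-9 else 1
    return ci['T'][:3,:3]@np.array([x*k,-y*k,-np.cos(th)])
def fz(nm,u,v,z):
    ci=pickle.load(open(f'pics/{nm}.pkl','rb')); d=fray(ci,u,v); o=ci['T'][:3,3]
    return o+d*(z-o[2])/d[2]
def fproj(nm,p):
    ci=pickle.load(open(f'pics/{nm}.pkl','rb')); q=ci['T'][:3,:3].T@(np.asarray(p)-ci['T'][:3,3]); q=np.array([q[0],-q[1],-q[2]])
    th=np.arctan2(np.hypot(q[0],q[1]),q[2]); a=q[:2]/np.hypot(q[0],q[1])*th
    return np.array([ci['cx']+ci['fx']*a[0],ci['cy']+ci['fy']*a[1]])
def fov(nm,circs,out,box=None,s=1):
    im=cv2.imread(f'pics/{nm}.png'); x0,y0,x1,y1=box or (0,0,560,420); im=cv2.resize(im[y0:y1,x0:x1],None,fx=s,fy=s,interpolation=cv2.INTER_CUBIC)
    for (x,y,z,dm,col) in circs:
        pts=np.array([(fproj(nm,(x+dm/2e3*np.cos(a),y+dm/2e3*np.sin(a),z))-[x0,y0]+.5)*s-.5 for a in np.linspace(0,2*np.pi,60)])
        cv2.polylines(im,[np.round(pts*8).astype(np.int32)],True,col,1,cv2.LINE_AA,3)
    cv2.imwrite(out,im)
E
python3 - <<'E'
from h import *
print(fz('w1',283,212,.1).round(4), fz('w1',122,164,.112).round(4))
Y,G,C=(0,255,255),(0,255,0),(255,255,0)
fov('w1',[(.428,.3035,0,33,Y),(.428,.3035,.057,33,G),(.428,.3035,.098,14,C),(.546,.262,0,62,Y),(.546,.262,.068,62,G),(.546,.262,.112,33,C)],'pics/f1.png',(80,90,360,310),2.6)
E
```

```text
[0.4279 0.2954 0.1   ] [0.5392 0.2584 0.112 ]
```

View pics/f1.png

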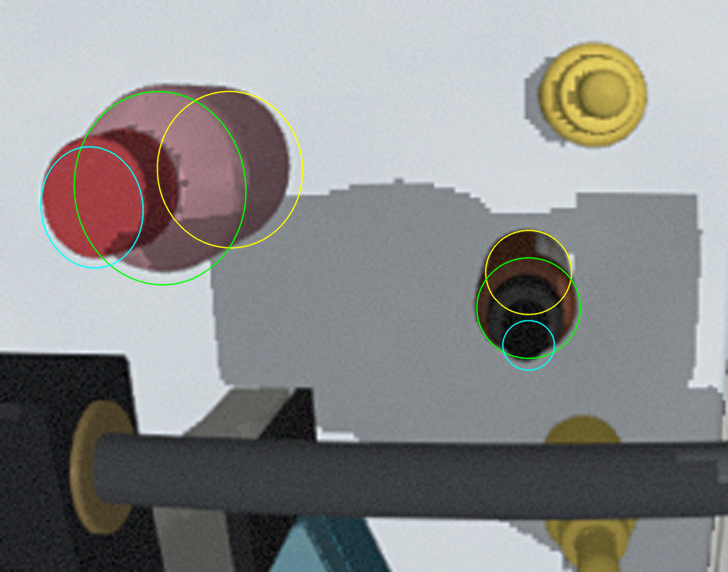

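The model outlines fit: the dropper's base is within about 1 mm, and the pink bottle needs about -3 mm in y. Descending on the dropper.

>>> apply_moves(
  moves=[
    [0.01, 0, 0.2, 0, 0, 0],
    [0.01, 0, 0.4, 0, 0, 0],
    [0.01, 0, 0.55, 0, 0, 0],
    [0.01, 0, 0.595, 0, 0, 0],
    [0.01, 0, 0.595, 0, 0, 0],
  ],
)

```text
time_s: 2.58
tcp_pos: [0.4277, 0.3037, 0.0415]
eef_rot: [180.0, -0.1, -89.8]
contact_force: [0.5, -0.3, 0.8]
gripper_width: 0.0876
```

>>> apply_moves(
  moves=[
    [0, 0, 0, 0, 0, 0],
    [0, 0, 0, 0, 0, 0],
    [0, 0, 0, 0, 0, 0],
    [0, 0, 0, 0, 0, 0],
    [0, 0, 0, 0, 0, 0],
    [0, 0, 0, 0, 0, 0],
    [0, 0, 0, 0, 0, 0],
    [0, 0, 0, 0, 0, 0],
  ],
  hand=1,
  grip_force=15,
)

```text
time_s: 3.58
tcp_pos: [0.4277, 0.3037, 0.0415]
eef_rot: [180.0, -0.1, -89.8]
contact_force: [0.7, 0.1, 0.3]
gripper_width: 0.0316
```

```bash
python3 go.py .4869 .0198 .16 -90
```

```text
t 3.58 pos [0.4277 0.3037 0.0415] rot [ 1.80e+02 -1.00e-01 -8.98e+01] j [ 57.  18. -31.   0. -41. -57.] F [0.7 0.1 0.3] w 0.0316
shift [ 1.421 -0.291 -0.59 ] turn [ 0.    -0.001  0.002]
```

>>> apply_moves(
  moves=[
    [0, 0, -0.08, 0, 0, 0],
    [0, 0, -0.2, 0, 0, 0],
    [0, 0, -0.35, 0, 0, 0],
    [0, 0, -0.48, 0, 0, 0],
    [0.05, -0.01, -0.55, 0, 0, 0],
    [0.18, -0.04, -0.55, 0, 0, 0],
    [0.34, -0.08, -0.55, 0, 0, 0],
    [0.5, -0.11, -0.55, 0, 0, 0],
    [0.66, -0.14, -0.55, 0, 0, 0],
    [0.8, -0.17, -0.55, 0, 0, 0],
    [0.9, -0.19, -0.55, 0, 0, 0],
    [0.95, -0.2, -0.55, 0, 0, 0],
  ],
)

```text
time_s: 5.08
tcp_pos: [0.4679, 0.1125, 0.1513]
eef_rot: [179.9, -0.1, -89.9]
contact_force: [0.3, 0.4, -1.2]
gripper_width: 0.0323
```

```bash
python3 go.py .4869 .0198 .15 -90
```

```text
t 5.08 pos [0.4679 0.1125 0.1513] rot [ 1.799e+02 -1.000e-01 -8.990e+01] j [ 37.   6. -29.   0. -55. -37.] F [ 0.3  0.4 -1.2] w 0.0323
shift [ 0.464 -0.094  0.007] turn [ 0.001 -0.001  0.001]
```

```bash
python3 snap.py wrist w2; python3 - <<'E'
from h import *
from ov import B
Y,G,C=(0,255,255),(0,255,0),(255,255,0)
c=[]
for k,(x,y,dm) in B.items(): c+=[(x,y,.064,dm+10,G),(x,y,.04,dm,(0,0,255))]
fov('w2',c,'pics/f2.png',(80,0,480,300),2)
E
```

```text
(no output)
```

View pics/f2.png

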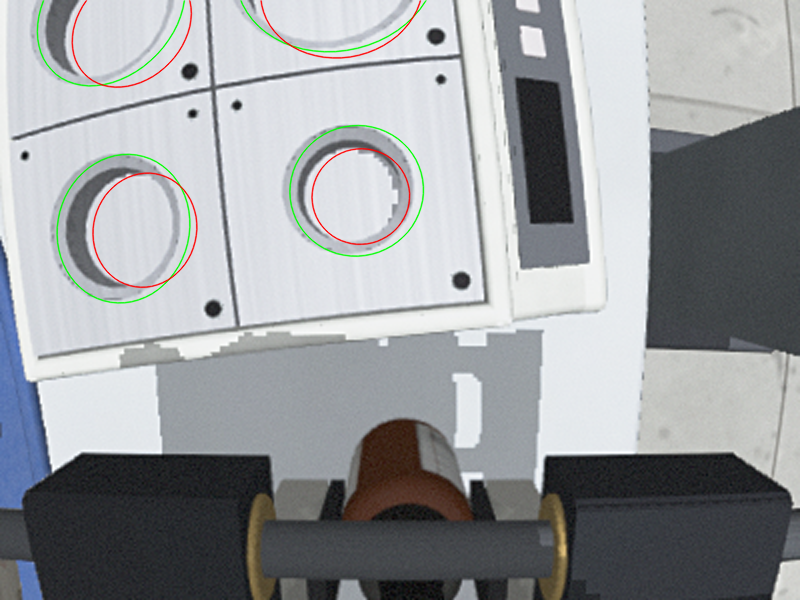

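>>> apply_moves(
  moves=[
    [0.12, -0.03, 0, 0, 0, 0],
    [0.26, -0.06, 0, 0, 0, 0],
    [0.38, -0.085, 0, 0, 0, 0],
    [0.46, -0.103, 0, 0, 0, 0],
    [0.46, -0.103, 0.06, 0, 0, 0],
    [0.46, -0.103, 0.13, 0, 0, 0],
    [0.46, -0.103, 0.18, 0, 0, 0],
    [0.46, -0.103, 0.18, 0, 0, 0],
  ],
)

```text
time_s: 6.12
tcp_pos: [0.4881, 0.0204, 0.1143]
eef_rot: [179.8, -0.2, -89.8]
contact_force: [1.1, 0.1, -0.8]
gripper_width: 0.0318
```

```bash
python3 go.py .4885 .0205 .083 -90; python3 snap.py wrist w3; python3 - <<'E'
from h import *
B={'40':(.4885,.0195,40)}
Y,G,C=(0,255,255),(0,255,0),(255,255,0)
c=[]
for k,(x,y,dm) in B.items(): c+=[(x,y,.064,dm+10,G),(x,y,.04,dm,(0,0,255))]
fov('w3',c,'pics/f3.png',(180,100,400,260),3.5)
E
```

```text
t 6.12 pos [0.4881 0.0204 0.1143] rot [179.8  -0.2 -89.8] j [ 26.   9. -31.   0. -50. -25.] F [ 1.1  0.1 -0.8] w 0.0318
shift [-0.001 -0.003  0.156] turn [ 0.002 -0.002  0.002]
```

View pics/f3.png

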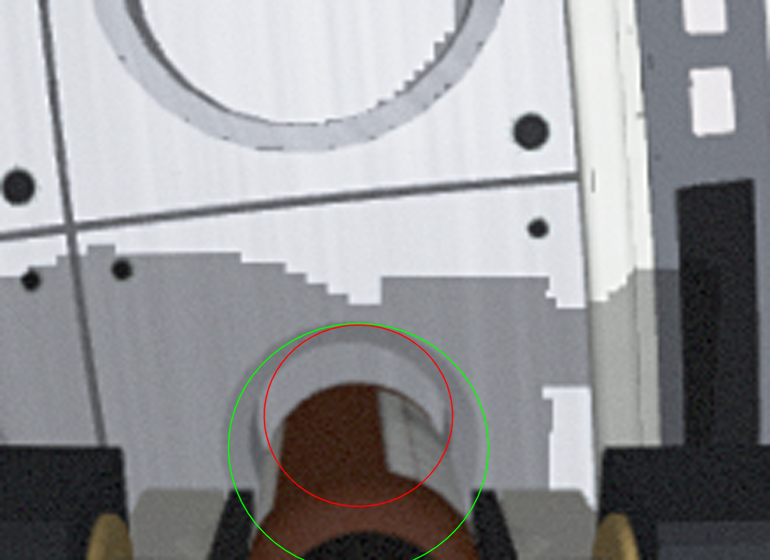

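The bottle sits centred over the 40 mm bore (rim from 228 to 490, bottle at about 357). Lowering.

>>> apply_moves(
  moves=[
    [0, 0, 0.03, 0, 0, 0],
    [0, 0, 0.06, 0, 0, 0],
    [0, 0, 0.09, 0, 0, 0],
    [0, 0, 0.12, 0, 0, 0],
    [0, 0, 0.145, 0, 0, 0],
    [0, 0, 0.155, 0, 0, 0],
    [0, 0, 0.16, 0, 0, 0],
    [0, 0, 0.16, 0, 0, 0],
  ],
)

```text
time_s: 7.18
tcp_pos: [0.4885, 0.0204, 0.0831]
eef_rot: [179.9, -0.1, -89.8]
contact_force: [0.3, -0.5, -0.9]
gripper_width: 0.0318
```

>>> apply_moves(
  moves=[
    [0, 0, 0.006, 0, 0, 0],
    [0, 0, 0.006, 0, 0, 0],
  ],
)

```text
time_s: 7.42
tcp_pos: [0.4885, 0.0203, 0.0819]
eef_rot: [179.9, -0.1, -89.8]
contact_force: [-0.2, 0.1, -1.3]
gripper_width: 0.0321
```

>>> apply_moves(
  moves=[
    [0, 0, 0, 0, 0, 0],
    [0, 0, 0, 0, 0, 0],
    [0, 0, 0, 0, 0, 0],
    [0, 0, 0, 0, 0, 0],
    [0, 0, -0.1, 0, 0, 0],
    [0, 0, -0.3, 0, 0, 0],
    [0, 0, -0.5, 0, 0, 0],
    [0, 0, -0.6, 0, 0, 0],
  ],
  hand=-1,
)

```text
time_s: 8.43
tcp_pos: [0.4896, 0.0209, 0.2042]
eef_rot: [-179.9, -0.1, -89.8]
contact_force: [0.9, -0.1, -0.0]
gripper_width: 0.0875
```

```bash
python3 snap.py wrist w4; python3 go.py .414 -.282 .16 -180
```

```text
t 8.47 pos [0.4905 0.021  0.2061] rot [-1.798e+02 -1.000e-01 -8.980e+01] j [ 26.   4. -24.   0. -62. -25.] F [1.4 0.6 2.2] w 0.0877
shift [1.513 0.389 0.231] turn [-2.000e-03  1.000e-03  1.002e+00]
```

View pics/w4.png

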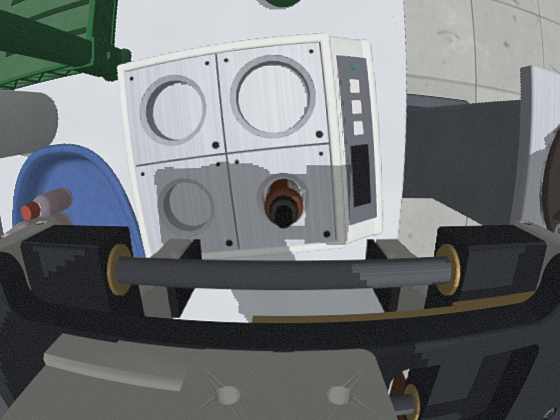

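The dropper stands in the 40 mm bore at (284,205). Using this view to refine the other bores.

```bash
python3 - <<'E'
from h import *
B={'50':(.583,.029,50),'59':(.5925,-.0665,59),'69':(.498,-.076,69)}
G=(0,255,0)
c=[]
for k,(x,y,dm) in B.items(): c+=[(x,y,.064,dm+10,G),(x,y,.059,dm,(0,0,255))]
fov('w4',c,'pics/f4.png',(110,30,370,250),3)
E
```

```text
(no output)
```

View pics/f4.png

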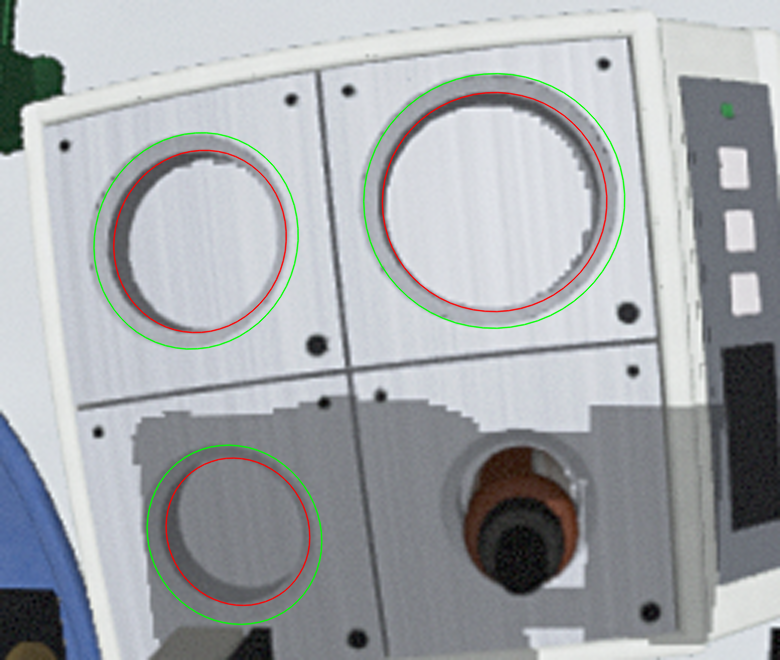

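>>> apply_moves(
  moves=[
    [0.8, 0.2, 0, 0, 0, 1],
    [0.8, 0.2, 0, 0, 0, 1],
    [0.8, 0.2, 0, 0, 0, 1],
    [0.8, 0.2, 0, 0, 0, 1],
    [0.8, 0.2, 0, 0, 0, 1],
    [0.8, 0.2, 0, 0, 0, 1],
    [0.8, 0.2, 0, 0, 0, 1],
    [0.8, 0.2, 0, 0, 0, 1],
    [0.8, 0.2, 0, 0, 0, 1],
    [0.8, 0.2, 0, 0, 0, 1],
  ],
)

```text
time_s: 9.72
tcp_pos: [0.4508, -0.1391, 0.2059]
eef_rot: [-179.9, 0.2, -179.8]
contact_force: [0.6, 0.2, 0.6]
gripper_width: 0.0877
```

```bash
python3 go.py .414 -.282 .15 -180
```

```text
t 9.72 pos [ 0.4508 -0.1391  0.2059] rot [-179.9    0.2 -179.8] j [  7.   2. -26.   0. -62. -97.] F [0.6 0.2 0.6] w 0.0877
shift [ 0.188 -0.713  0.28 ] turn [-0.001  0.002  0.003]
```

>>> apply_moves(
  moves=[
    [0.188, -0.713, 0.28, 0, 0, 0],
    [0.188, -0.713, 0.28, 0, 0, 0],
    [0.188, -0.713, 0.28, 0, 0, 0],
    [0.188, -0.713, 0.28, 0, 0, 0],
    [0.188, -0.713, 0.28, 0, 0, 0],
  ],
)

```text
time_s: 10.35
tcp_pos: [0.4141, -0.2819, 0.15]
eef_rot: [-179.9, 0.2, -179.7]
contact_force: [-1.5, 0.1, -0.2]
gripper_width: 0.0877
```

```bash
python3 snap.py wrist w5; python3 go.py .414 -.282 .032 -180; python3 - <<'E'
from h import *
Y,G,C=(0,255,255),(0,255,0),(255,255,0)
fov('w5',[(.414,-.282,0,52,Y),(.414,-.282,.048,52,G),(.414,-.282,.075,51,C),(.579,-.2676,0,43,Y),(.579,-.2676,.075,43,G),(.579,-.2676,.108,28,C)],'pics/f5.png',(80,30,480,330),2)
E
```

```text
t 10.40 pos [ 0.4144 -0.2816  0.1503] rot [-179.9    0.2 -179.7] j [-12.   8. -27.   0. -55. -78.] F [-0.5  0.5 -0. ] w 0.0879
shift [ 0.004 -0.001  0.591] turn [-0.001  0.002  0.003]
```

View pics/f5.png

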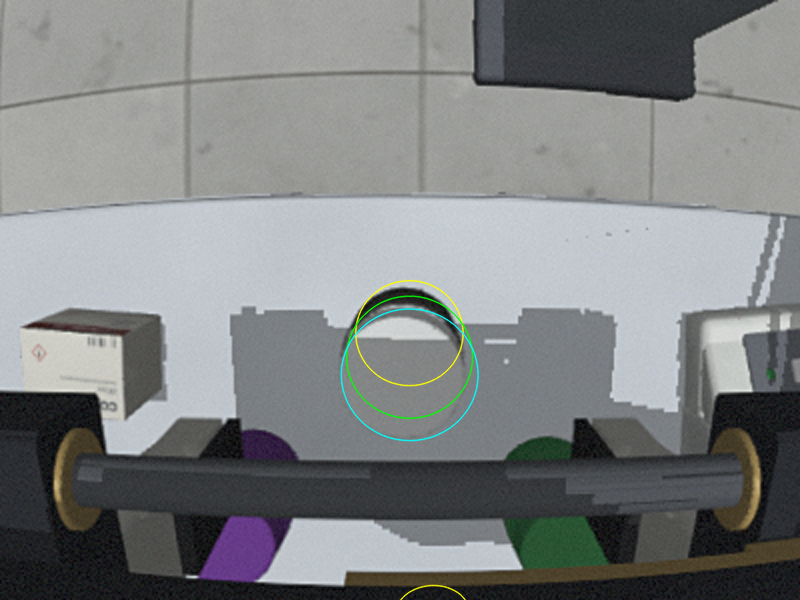

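The jar is the dark body with the white lid at f5 (405,370), with purple and green behind it. Outline fits within 2-3 mm. Descending.

>>> apply_moves(
  moves=[
    [-0.005, 0, 0.2, 0, 0, 0],
    [-0.005, 0, 0.4, 0, 0, 0],
    [-0.005, 0, 0.54, 0, 0, 0],
    [-0.005, 0, 0.59, 0, 0, 0],
    [-0.005, 0, 0.59, 0, 0, 0],
  ],
)

```text
time_s: 11.02
tcp_pos: [0.4163, -0.2813, 0.0325]
eef_rot: [-179.9, 0.2, -179.6]
contact_force: [-0.4, -0.1, 0.9]
gripper_width: 0.0872
```

>>> apply_moves(
  moves=[
    [0, 0, 0, 0, 0, 0],
    [0, 0, 0, 0, 0, 0],
    [0, 0, 0, 0, 0, 0],
    [0, 0, 0, 0, 0, 0],
    [0, 0, 0, 0, 0, 0],
    [0, 0, 0, 0, 0, 0],
    [0, 0, 0, 0, 0, 0],
  ],
  hand=1,
  grip_force=20,
)

```text
time_s: 11.9
tcp_pos: [0.4165, -0.2815, 0.0328]
eef_rot: [-179.9, 0.2, -179.6]
contact_force: [-0.9, -0.7, 5.2]
gripper_width: 0.0509
```

```bash
python3 go.py .593 -.0665 .14 -180
```

```text
t 11.90 pos [ 0.4165 -0.2815  0.0328] rot [-179.9    0.2 -179.6] j [-12.  17. -35.   0. -38. -78.] F [-0.9 -0.7  5.2] w 0.0509
shift [-0.892  1.068 -0.534] turn [-0.001  0.002  0.004]
```

>>> apply_moves(
  moves=[
    [0, 0, -0.08, 0, 0, 0],
    [0, 0, -0.2, 0, 0, 0],
    [0, 0, -0.35, 0, 0, 0],
    [0, 0, -0.48, 0, 0, 0],
    [-0.02, 0.03, -0.55, 0, 0, 0],
    [-0.1, 0.12, -0.56, 0, 0, 0],
    [-0.22, 0.27, -0.56, 0, 0, 0],
    [-0.36, 0.43, -0.56, 0, 0, 0],
    [-0.5, 0.6, -0.56, 0, 0, 0],
    [-0.62, 0.74, -0.56, 0, 0, 0],
    [-0.7, 0.84, -0.56, 0, 0, 0],
    [-0.72, 0.86, -0.56, 0, 0, 0],
  ],
)

```text
time_s: 13.4
tcp_pos: [0.5594, -0.107, 0.1443]
eef_rot: [-179.9, 0.1, -179.5]
contact_force: [-1.5, -0.6, -1.4]
gripper_width: 0.0508
```

```bash
python3 go.py .594 -.0665 .14 -180
```

```text
t 13.40 pos [ 0.5594 -0.107   0.1443] rot [-1.799e+02  1.000e-01 -1.795e+02] j [  9.  14. -20.   0. -56. -99.] F [-1.5 -0.6 -1.4] w 0.0508
shift [-0.175  0.201  0.022] turn [-0.001  0.002  0.005]
```

>>> apply_moves(
  moves=[
    [-0.06, 0.07, 0, 0, 0, 0],
    [-0.13, 0.15, 0, 0, 0, 0],
    [-0.175, 0.2, 0, 0, 0, 0],
    [-0.175, 0.2, 0.06, 0, 0, 0],
    [-0.175, 0.2, 0.13, 0, 0, 0],
    [-0.175, 0.2, 0.19, 0, 0, 0],
    [-0.175, 0.2, 0.21, 0, 0, 0],
  ],
)

```text
time_s: 14.28
tcp_pos: [0.5932, -0.0673, 0.101]
eef_rot: [-179.9, 0.0, -179.6]
contact_force: [0.6, 0.7, -1.4]
gripper_width: 0.0508
```

```bash
python3 snap.py wrist w6; python3 go.py .594 -.0665 .074 -180; python3 - <<'E'
from h import *
Y,G,C=(0,255,255),(0,255,0),(255,255,0)
s=status.get_state()['tcp_pos']; b=s[2]-.0328
fov('w6',[(.593,-.0665,.064,69,G),(.593,-.0665,.059,59,(0,0,255)),(s[0]-.001,s[1],b,52,Y)],'pics/f6.png',(150,80,420,280),2.9)
E
```

```text
t 14.32 pos [ 0.5933 -0.0672  0.101 ] rot [-179.9    0.  -179.6] j [  12.   20.  -19.    0.  -52. -102.] F [-0.1  0.5 -2.1] w 0.0506
shift [-0.003  0.004  0.135] turn [-0.001  0.     0.005]
```

View pics/f6.png

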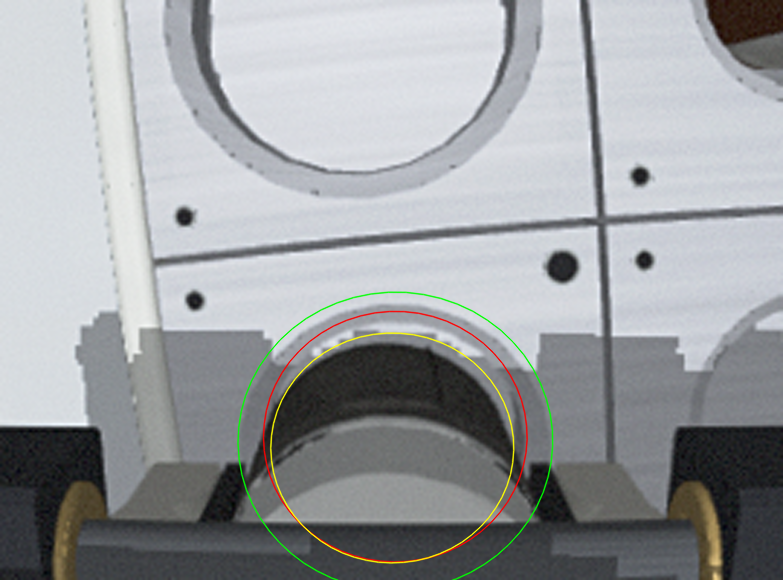

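>>> apply_moves(
  moves=[
    [-0.005, 0.003, 0.03, 0, 0, 0],
    [-0.005, 0.003, 0.06, 0, 0, 0],
    [-0.005, 0.003, 0.09, 0, 0, 0],
    [-0.005, 0.003, 0.115, 0, 0, 0],
    [-0.005, 0.003, 0.13, 0, 0, 0],
    [-0.005, 0.003, 0.137, 0, 0, 0],
    [-0.005, 0.003, 0.137, 0, 0, 0],
  ],
)

```text
time_s: 15.2
tcp_pos: [0.5944, -0.0666, 0.0736]
eef_rot: [-179.9, 0.0, -179.6]
contact_force: [0.0, -0.2, -1.3]
gripper_width: 0.0507
```

Bottom is about 41 mm above the bench. Release, open fully (no neighbours loaded) and rise.

>>> apply_moves(
  moves=[
    [0, 0, 0, 0, 0, 0],
    [0, 0, 0, 0, 0, 0],
    [0, 0, 0, 0, 0, 0],
    [0, 0, 0, 0, 0, 0],
    [0, 0, -0.1, 0, 0, 0],
    [0, 0, -0.3, 0, 0, 0],
    [0, 0, -0.5, 0, 0, 0],
    [0, 0, -0.65, 0, 0, 0],
    [0, 0, -0.65, 0, 0, 0],
  ],
  hand=-1,
)

```text
time_s: 16.32
tcp_pos: [0.5958, -0.0663, 0.2066]
eef_rot: [-179.9, 0.3, -179.5]
contact_force: [0.5, 0.2, -0.1]
gripper_width: 0.0875
```

```bash
python3 snap.py wrist w7; python3 go.py .579 -.2676 .17 -180
```

```text
t 16.38 pos [ 0.5948 -0.0663  0.2047] rot [-179.9    0.2 -179.6] j [  12.   14.  -11.    0.  -64. -102.] F [-0.3  0.5 -1. ] w 0.0877
shift [ 0.087 -1.006  0.175] turn [-0.001  0.002  0.005]
```

View pics/w7.png

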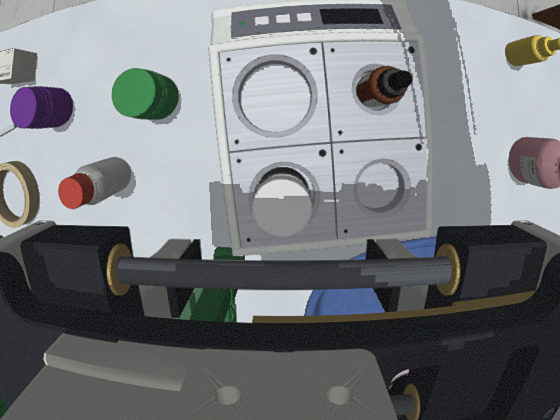

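The jar is down in the 59 mm bore at (282,200). Now the white bottle.

>>> apply_moves(
  moves=[
    [0.087, -1, 0.17, 0, 0, 0],
    [0.087, -1, 0.17, 0, 0, 0],
    [0.087, -1, 0.17, 0, 0, 0],
    [0.087, -1, 0.17, 0, 0, 0],
    [0.087, -1, 0.17, 0, 0, 0],
    [0.087, -1, 0.17, 0, 0, 0],
  ],
)

```text
time_s: 17.12
tcp_pos: [0.5791, -0.2655, 0.1707]
eef_rot: [-179.9, 0.2, -179.5]
contact_force: [0.3, -0.1, 0.4]
gripper_width: 0.0877
```

```bash
python3 snap.py wrist w8; python3 go.py .579 -.2676 .048 -180; python3 - <<'E'
from h import *
Y,G,C=(0,255,255),(0,255,0),(255,255,0)
fov('w8',[(.579,-.2676,0,43,Y),(.579,-.2676,.075,43,G),(.579,-.2676,.108,28,C)],'pics/f8.png',(150,100,420,300),2.9)
E
```

```text
t 17.18 pos [ 0.5793 -0.2653  0.171 ] rot [-179.9    0.2 -179.5] j [ -7.  19.  -9.   0. -62. -82.] F [ 0.2 -0.8 -0. ] w 0.0880
shift [ 0.003 -0.011  0.615] turn [-0.001  0.002  0.006]
```

View pics/f8.png

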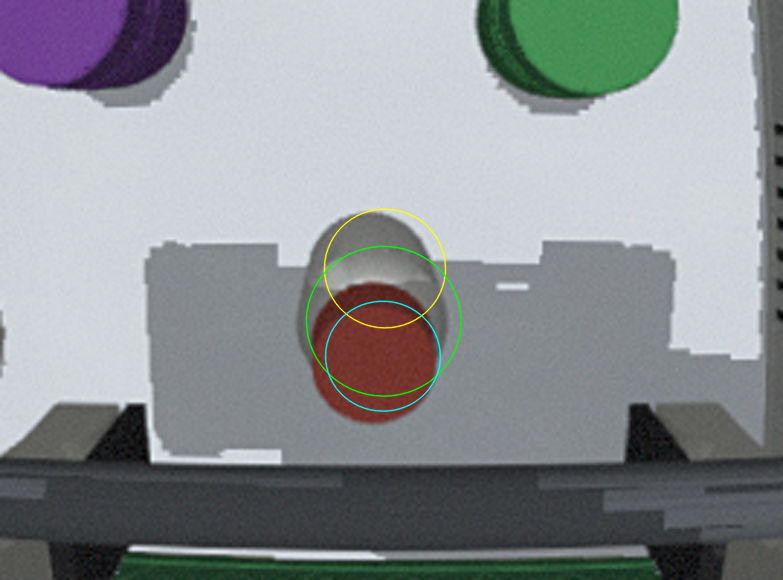

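The wrist view puts the white bottle (cap at f8 375,353) about 3 mm further to -y; correcting.

>>> apply_moves(
  moves=[
    [0, -0.025, 0.2, 0, 0, 0],
    [0, -0.025, 0.4, 0, 0, 0],
    [0, -0.025, 0.56, 0, 0, 0],
    [0, -0.025, 0.615, 0, 0, 0],
    [0, -0.025, 0.615, 0, 0, 0],
  ],
)

```text
time_s: 17.8
tcp_pos: [0.58, -0.2697, 0.0481]
eef_rot: [-179.9, 0.2, -179.4]
contact_force: [0.5, 0.0, 0.4]
gripper_width: 0.0875
```

>>> apply_moves(
  moves=[
    [0, 0, 0, 0, 0, 0],
    [0, 0, 0, 0, 0, 0],
    [0, 0, 0, 0, 0, 0],
    [0, 0, 0, 0, 0, 0],
    [0, 0, 0, 0, 0, 0],
    [0, 0, 0, 0, 0, 0],
    [0, 0, 0, 0, 0, 0],
  ],
  hand=1,
  grip_force=15,
)

```text
time_s: 18.68
tcp_pos: [0.5801, -0.2697, 0.0482]
eef_rot: [-179.9, 0.2, -179.4]
contact_force: [-0.0, -0.9, 1.1]
gripper_width: 0.0423
```

```bash
python3 go.py .583 .029 .2 -180
```

```text
t 18.68 pos [ 0.5801 -0.2697  0.0482] rot [-179.9    0.2 -179.4] j [ -7.  26. -16.   0. -47. -82.] F [-0.  -0.9  1.1] w 0.0423
shift [-0.032  1.492 -0.761] turn [-0.001  0.002  0.007]
```

>>> apply_moves(
  moves=[
    [0, 0, -0.1, 0, 0, 0],
    [0, 0, -0.25, 0, 0, 0],
    [0, 0, -0.42, 0, 0, 0],
    [0, 0, -0.57, 0, 0, 0],
    [0, 0.03, -0.68, 0, 0, 0],
    [0, 0.12, -0.73, 0, 0, 0],
    [-0.01, 0.27, -0.75, 0, 0, 0],
    [-0.01, 0.43, -0.75, 0, 0, 0],
    [-0.02, 0.6, -0.75, 0, 0, 0],
    [-0.02, 0.77, -0.75, 0, 0, 0],
    [-0.02, 0.9, -0.75, 0, 0, 0],
    [-0.02, 0.96, -0.75, 0, 0, 0],
  ],
)

```text
time_s: 20.18
tcp_pos: [0.5811, -0.0755, 0.1972]
eef_rot: [-179.9, 0.1, -179.3]
contact_force: [-0.7, -0.3, -1.2]
gripper_width: 0.0421
```

```bash
python3 go.py .584 .0295 .2 -180
```

```text
t 20.18 pos [ 0.5811 -0.0755  0.1972] rot [-1.799e+02  1.000e-01 -1.793e+02] j [  12.   13.  -13.    0.  -63. -101.] F [-0.7 -0.3 -1.2] w 0.0421
shift [-0.021  0.525 -0.015] turn [-0.001  0.001  0.008]
```

>>> apply_moves(
  moves=[
    [0, 0.08, 0, 0, 0, 0],
    [-0.01, 0.21, 0, 0, 0, 0],
    [-0.02, 0.36, 0, 0, 0, 0],
    [-0.02, 0.47, 0, 0, 0, 0],
    [-0.02, 0.525, 0, 0, 0, 0],
    [-0.02, 0.525, 0.06, 0, 0, 0],
    [-0.02, 0.525, 0.16, 0, 0, 0],
    [-0.02, 0.525, 0.26, 0, 0, 0],
    [-0.02, 0.525, 0.34, 0, 0, 0],
    [-0.02, 0.525, 0.39, 0, 0, 0],
    [-0.02, 0.525, 0.4, 0, 0, 0],
  ],
)

```text
time_s: 21.55
tcp_pos: [0.5837, 0.0291, 0.1163]
eef_rot: [-179.9, 0.0, -179.3]
contact_force: [-1.2, 0.7, -0.6]
gripper_width: 0.0423
```

```bash
python3 snap.py wrist w9; python3 go.py .584 .0295 .0892 -180; python3 - <<'E'
from h import *
Y,G,C=(0,255,255),(0,255,0),(255,255,0)
s=status.get_state()['tcp_pos']; b=s[2]-.0482
fov('w9',[(.583,.029,.064,60,G),(.583,.029,.059,50,(0,0,255)),(s[0]-.001,s[1],b,43,Y)],'pics/f9.png',(150,80,420,280),2.9)
E
```

```text
t 21.60 pos [0.584  0.0292 0.1167] rot [-1.799e+02  1.000e-01 -1.793e+02] j [  22.   17.  -19.    0.  -53. -111.] F [-0.4  0.4 -0.4] w 0.0424
shift [0.    0.002 0.138] turn [-0.001  0.001  0.007]
```

View pics/f9.png

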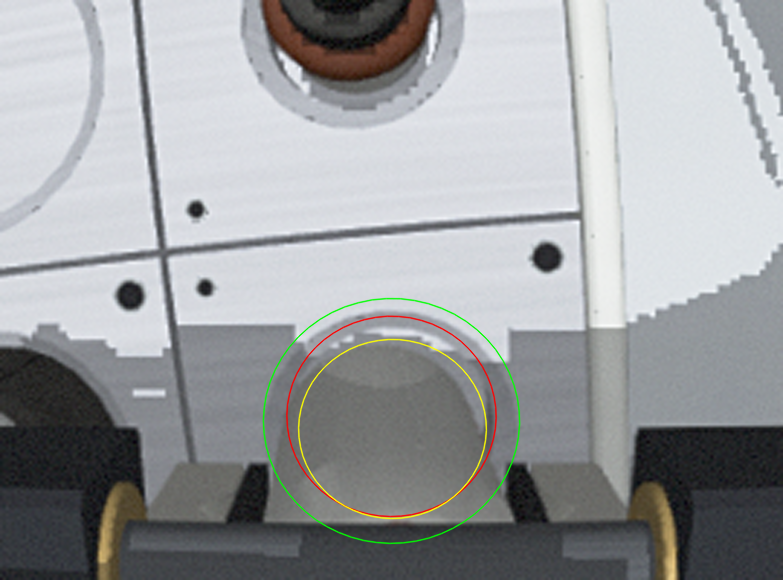

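>>> apply_moves(
  moves=[
    [-0.005, 0, 0.03, 0, 0, 0],
    [-0.005, 0, 0.06, 0, 0, 0],
    [-0.005, 0, 0.09, 0, 0, 0],
    [-0.005, 0, 0.115, 0, 0, 0],
    [-0.005, 0, 0.13, 0, 0, 0],
    [-0.005, 0, 0.138, 0, 0, 0],
    [-0.005, 0, 0.138, 0, 0, 0],
  ],
)

```text
time_s: 22.48
tcp_pos: [0.585, 0.0292, 0.0891]
eef_rot: [-179.9, 0.1, -179.3]
contact_force: [-0.8, -0.5, -0.8]
gripper_width: 0.0425
```

>>> apply_moves(
  moves=[
    [0, 0, 0, 0, 0, 0],
    [0, 0, 0, 0, 0, 0],
    [0, 0, 0, 0, 0, 0],
    [0, 0, 0, 0, 0, 0],
    [0, 0, -0.08, 0, 0, 0],
    [0, 0, -0.25, 0, 0, 0],
    [0, 0, -0.45, 0, 0, 0],
    [0, 0, -0.65, 0, 0, 0],
    [0, 0, -0.7, 0, 0, 0],
  ],
  hand=-0.35,
)

```text
time_s: 23.6
tcp_pos: [0.5863, 0.0297, 0.2336]
eef_rot: [-180.0, 0.4, -179.3]
contact_force: [0.0, -0.2, -0.1]
gripper_width: 0.059
```

```bash
python3 snap.py wrist w10; python3 go.py .547 .259 .18 -180
```

```text
t 23.65 pos [0.5861 0.0296 0.2332] rot [-180.     0.4 -179.3] j [  22.   12.  -11.    0.  -67. -111.] F [-0.1 -0.3  0. ] w 0.0592
shift [0.183 1.149 0.265] turn [-0.     0.004  0.008]
```

View pics/w10.png

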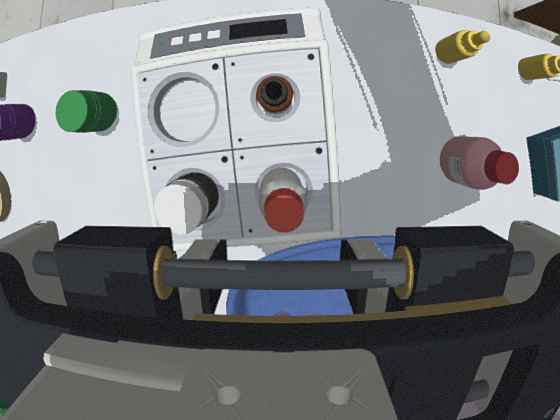

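White is in the 50 mm bore at (284,205). Now the pink bottle, seen at (480,162).

>>> apply_moves(
  moves=[
    [0.15, 0.95, 0.1, 0, 0, 0],
    [0.15, 0.95, 0.1, 0, 0, 0],
    [0.15, 0.95, 0.1, 0, 0, 0],
    [0.15, 0.95, 0.1, 0, 0, 0],
    [0.15, 0.95, 0.1, 0, 0, 0],
    [0.15, 0.95, 0.1, 0, 0, 0],
  ],
  hand=-1,
)

```text
time_s: 24.4
tcp_pos: [0.554, 0.2181, 0.2128]
eef_rot: [-180.0, 0.4, -179.4]
contact_force: [0.2, 0.1, -0.8]
gripper_width: 0.0877
```

```bash
python3 go.py .547 .259 .175 -180
```

```text
t 24.40 pos [0.554  0.2181 0.2128] rot [-180.     0.4 -179.4] j [  40.   13.  -11.    0.  -65. -130.] F [ 0.2  0.1 -0.8] w 0.0877
shift [0.034 0.205 0.189] turn [-0.     0.004  0.007]
```

>>> apply_moves(
  moves=[
    [0.035, 0.205, 0.19, 0, 0.004, 0.007],
    [0.035, 0.205, 0.19, 0, 0.004, 0.007],
    [0.035, 0.205, 0.19, 0, 0.004, 0.007],
    [0.035, 0.205, 0.19, 0, 0.004, 0.007],
  ],
)

```text
time_s: 24.9
tcp_pos: [0.5475, 0.2583, 0.1758]
eef_rot: [180.0, 0.1, 179.9]
contact_force: [0.8, 0.4, -0.1]
gripper_width: 0.0874
```

```bash
python3 snap.py wrist w11; python3 go.py .547 .259 .051 -180; python3 - <<'E'
from h import *
Y,G,C=(0,255,255),(0,255,0),(255,255,0)
x,y=.547,.259
fov('w11',[(x,y,0,62,Y),(x,y,.068,62,G),(x,y,.112,33,C)],'pics/f11.png',(150,100,420,300),2.9)
E
```

```text
t 24.95 pos [0.5473 0.2583 0.1758] rot [1.800e+02 1.000e-01 1.799e+02] j [  44.   16.  -13.    0.  -61. -134.] F [ 0.5 -0.4 -0.4] w 0.0876
shift [0.002 0.003 0.624] turn [ 0.     0.001 -0.001]
```

View pics/f11.png

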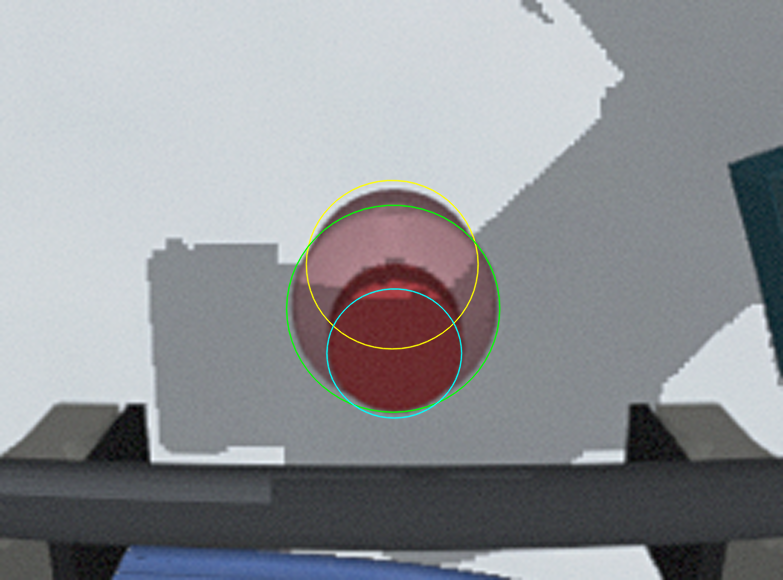

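The outline fits the pink bottle. Descending.

>>> apply_moves(
  moves=[
    [-0.003, 0.003, 0.15, 0, 0, 0],
    [-0.003, 0.003, 0.35, 0, 0, 0],
    [-0.003, 0.003, 0.53, 0, 0, 0],
    [-0.003, 0.003, 0.61, 0, 0, 0],
    [-0.003, 0.003, 0.624, 0, 0, 0],
    [-0.003, 0.003, 0.624, 0, 0, 0],
  ],
)

```text
time_s: 25.7
tcp_pos: [0.5489, 0.2594, 0.0522]
eef_rot: [179.9, 0.2, 180.0]
contact_force: [-0.5, -0.0, -1.1]
gripper_width: 0.0878
```

>>> apply_moves(
  moves=[
    [0, 0, 0, 0, 0, 0],
    [0, 0, 0, 0, 0, 0],
    [0, 0, 0, 0, 0, 0],
    [0, 0, 0, 0, 0, 0],
    [0, 0, 0, 0, 0, 0],
    [0, 0, 0, 0, 0, 0],
  ],
  hand=1,
  grip_force=20,
)

```text
time_s: 26.45
tcp_pos: [0.5492, 0.2597, 0.0526]
eef_rot: [179.9, 0.2, 180.0]
contact_force: [-0.3, 1.4, 5.0]
gripper_width: 0.0603
```

```bash
python3 go.py .4985 -.076 .21 -180
```

```text
t 26.45 pos [0.5492 0.2597 0.0526] rot [179.9   0.2 180. ] j [  44.   23.  -20.    0.  -46. -134.] F [-0.3  1.4  5. ] w 0.0603
shift [ 0.25  -1.677 -0.791] turn [ 0.001  0.002 -0.   ]
```

>>> apply_moves(
  moves=[
    [0, 0, -0.08, 0, 0, 0],
    [0, 0, -0.22, 0, 0, 0],
    [0, 0, -0.4, 0, 0, 0],
    [0, 0, -0.58, 0, 0, 0],
    [0, 0, -0.75, 0, 0, 0],
    [0.01, -0.03, -0.86, 0, 0, 0],
    [0.03, -0.12, -0.92, 0, 0, 0],
    [0.05, -0.26, -0.93, 0, 0, 0],
    [0.07, -0.42, -0.93, 0, 0, 0],
    [0.1, -0.56, -0.93, 0, 0, 0],
    [0.12, -0.68, -0.93, 0, 0, 0],
    [0.13, -0.72, -0.93, 0, 0, 0],
  ],
)

```text
time_s: 27.95
tcp_pos: [0.522, 0.1134, 0.2382]
eef_rot: [179.9, 0.2, 179.9]
contact_force: [-0.1, 0.2, -1.1]
gripper_width: 0.06
```

```bash
python3 go.py .499 -.076 .235 -180
```

```text
t 27.95 pos [0.522  0.1134 0.2382] rot [179.9   0.2 179.9] j [  33.    7.  -16.    0.  -67. -123.] F [-0.1  0.2 -1.1] w 0.0600
shift [ 0.113 -0.947  0.014] turn [ 0.001  0.002 -0.001]
```

>>> apply_moves(
  moves=[
    [0.01, -0.08, 0, 0, 0, 0],
    [0.03, -0.22, 0, 0, 0, 0],
    [0.05, -0.4, 0, 0, 0, 0],
    [0.07, -0.58, 0, 0, 0, 0],
    [0.09, -0.75, 0, 0, 0, 0],
    [0.105, -0.88, 0, 0, 0, 0],
    [0.113, -0.947, 0, 0, 0, 0],
    [0.113, -0.947, 0.03, 0, 0, 0],
    [0.113, -0.947, 0.12, 0, 0, 0],
    [0.113, -0.947, 0.24, 0, 0, 0],
    [0.113, -0.947, 0.34, 0, 0, 0],
    [0.113, -0.947, 0.38, 0, 0, 0],
  ],
)

```text
time_s: 29.45
tcp_pos: [0.4987, -0.0752, 0.1604]
eef_rot: [179.9, 0.1, 179.9]
contact_force: [0.0, -0.4, -0.8]
gripper_width: 0.06
```

```bash
python3 go.py .499 -.076 .121 -180; python3 snap.py wrist w12;  python3 - <<'E'
from h import *
Y,G,C=(0,255,255),(0,255,0),(255,255,0)
s=status.get_state()['tcp_pos']; b=s[2]-.0526
fov('w12',[(.4985,-.076,.064,79,G),(.4985,-.076,.059,69,(0,0,255)),(s[0]-.001,s[1],b,62,Y)],'pics/f12.png',(150,80,420,280),2.9)
E
```

```text
t 29.45 pos [ 0.4987 -0.0752  0.1604] rot [1.799e+02 1.000e-01 1.799e+02] j [  14.    8.  -26.   -0.  -56. -104.] F [ 0.  -0.4 -0.8] w 0.0600
shift [-0.001 -0.004  0.197] turn [ 0.001  0.001 -0.001]
```

View pics/f12.png

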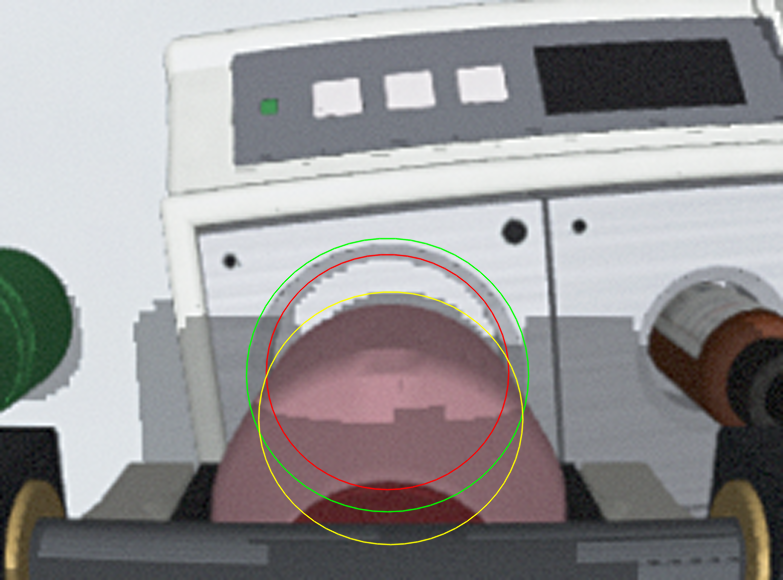

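Slight relative shift of about 1 mm; otherwise centred. Lowering.

>>> apply_moves(
  moves=[
    [0.004, -0.002, 0.06, 0, 0, 0],
    [0.004, -0.002, 0.13, 0, 0, 0],
    [0.004, -0.002, 0.18, 0, 0, 0],
    [0.004, -0.002, 0.21, 0, 0, 0],
    [0.004, -0.002, 0.24, 0, 0, 0],
    [0.004, -0.002, 0.27, 0, 0, 0],
    [0.004, -0.002, 0.3, 0, 0, 0],
    [0.004, -0.002, 0.32, 0, 0, 0],
    [0.004, -0.002, 0.333, 0, 0, 0],
    [0.004, -0.002, 0.333, 0, 0, 0],
  ],
)

```text
time_s: 30.75
tcp_pos: [0.4979, -0.0756, 0.0934]
eef_rot: [179.9, 0.0, 179.9]
contact_force: [0.2, -0.2, -1.1]
gripper_width: 0.0599
```

>>> apply_moves(
  moves=[
    [0, 0, 0, 0, 0, 0],
    [0, 0, 0, 0, 0, 0],
    [0, 0, 0, 0, 0, 0],
    [0, 0, 0, 0, 0, 0],
    [0, 0, -0.08, 0, 0, 0],
    [0, 0, -0.25, 0, 0, 0],
    [0, 0, -0.45, 0, 0, 0],
    [0, 0, -0.65, 0, 0, 0],
    [0, 0, -0.8, 0, 0, 0],
    [0, 0, -0.8, 0, 0, 0],
  ],
  hand=-0.75,
)

```text
time_s: 32.0
tcp_pos: [0.4991, -0.0757, 0.256]
eef_rot: [179.9, 0.3, 179.9]
contact_force: [-0.2, -0.5, -0.5]
gripper_width: 0.0769
```

```bash
python3 snap.py wrist w13; python3 snap.py scene s13; python3 snap.py top t13; python3 go.py .4 -.25 .25 -180
```

```text
t 32.15 pos [ 0.4972 -0.0758  0.2526] rot [179.9  -0.  179.9] j [  14.    3.  -18.   -0.  -69. -104.] F [-0.3  0.4 -0.2] w 0.0766
shift [ 0.485 -0.872  0.012] turn [ 0.001 -0.    -0.001]
```

View pics/w13.png

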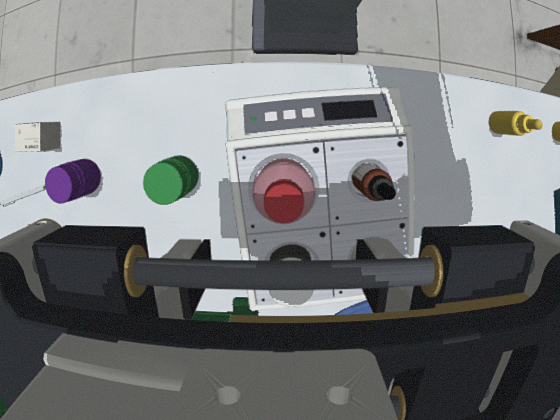

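View pics/s13.png

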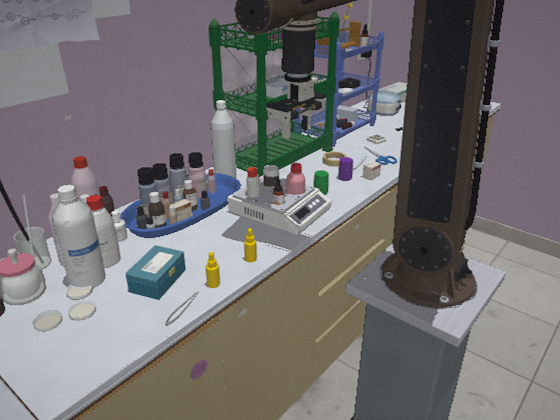

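All four are in their bores. Moving aside for a clear top check of heights and centres.

>>> apply_moves(
  moves=[
    [0.2, -0.4, 0, 0, 0, 0],
    [0.3, -1, 0, 0, 0, 0],
    [0.3, -1, 0, 0, 0, 0],
    [0.3, -1, 0, 0, 0, 0],
    [0.3, -1, 0, 0, 0, 0],
    [0.3, -1, 0, 0, 0, 0],
  ],
)

```text
time_s: 32.9
tcp_pos: [0.4366, -0.2753, 0.2515]
eef_rot: [179.9, -0.1, 179.9]
contact_force: [0.3, -0.0, 0.9]
gripper_width: 0.0768
```

```bash
python3 snap.py top t14; python3 snap.py scene s14; python3 - <<'E'
from h import *
import ov
z=.040
ov.O={'drop':(.4875,.0195,33,57,102,6),'white':(.5825,.0295,43,75,108,28),'jar':(.5925,-.0665,52,48,75,51),'pink':(.4975,-.0755,62,68,112,33)}
def draw(n,img,s,off):
    im=cv2.resize(img,None,fx=s,fy=s,interpolation=cv2.INTER_CUBIC)
    for k,(x,y,dm,h,H,c) in ov.O.items():
        for zz,D,col in ((h/1e3+z,dm,(0,255,0)),(H/1e3+z,c,(255,255,0))):
            pts=np.array([((proj(n,(x+D/2e3*np.cos(a),y+D/2e3*np.sin(a),zz))-off+.5)*s-.5) for a in np.linspace(0,6.28,60)])
            cv2.polylines(im,[np.round(pts*8).astype(np.int32)],True,col,1,cv2.LINE_AA,3)
    return im
p=cv2.imread("pics/t14.png"); q=cv2.imread("pics/s14.png")
a=draw('top',p[160:260,250:345],5,np.array([250,160])); cv2.imwrite('pics/g1.png',a)
cv2.imwrite('pics/g2.png',draw('scene',q[155:235,220:340],6,np.array([220,155])))
d=np.load('pics/t14.npy'); P=cloud('top',d); P[d<.3]=np.nan
for k,(x,y,dm,h,H,c) in ov.O.items():
    u,v=proj('top',(x,y,H/1e3+z)).round().astype(int); w=1 if k=='drop' else 3
    X=P[v-w:v+w+1,u-w:u+w+1].reshape(-1,3); print(k,(u,v),'top z med %.4f expected %.3f'%(np.nanmedian(X[:,2]),H/1e3+z))
E
```

```text
drop (np.int64(280), np.int64(214)) top z med 0.1404 expected 0.142
white (np.int64(278), np.int64(180)) top z med 0.1479 expected 0.148
jar (np.int64(312), np.int64(181)) top z med 0.6687 expected 0.115
pink (np.int64(315), np.int64(212)) top z med 0.7105 expected 0.152
```

View pics/g1.png

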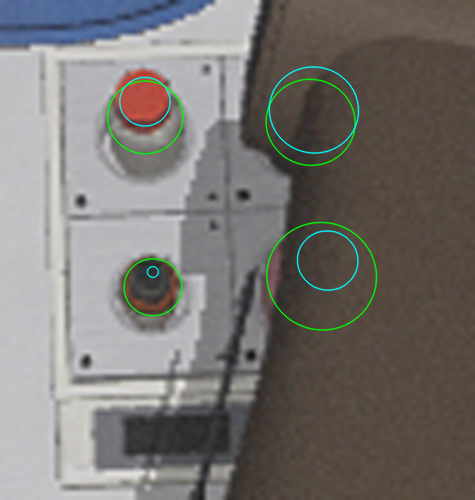

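View pics/g2.png

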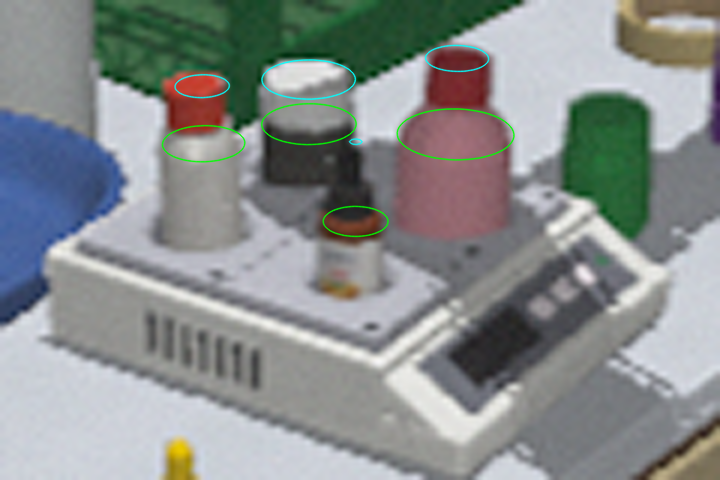

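View pics/t14.png

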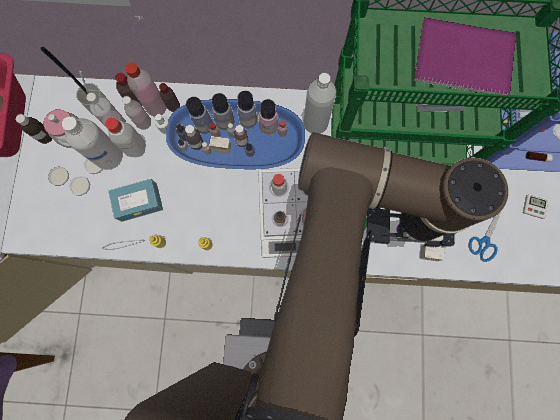

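```bash
python3 - <<'E'
from h import *
d=np.load('pics/s14.npy'); P=cloud('scene',d); P[d<.3]=np.nan
for k,(x,y,H) in {'white':(.5825,.0295,.148),'jar':(.5925,-.0665,.115),'pink':(.4975,-.0755,.152)}.items():
    u,v=proj('scene',(x,y,H)).round().astype(int)
    X=P[v-1:v+2,u-2:u+3].reshape(-1,3); print(k,np.nanmedian(X,0).round(4),'exp z',H)
d=np.load('pics/t14.npy'); T=cloud('top',d); T[d<.3]=np.nan
d0=np.load('pics/top0.npy'); T0=cloud('top',d0); T0[d0<.3]=np.nan
for k,(a,b,c,e) in {'box':(105,175,165,225),'carton':(418,247,447,262)}.items():
    for Q in (T0,T):
        X=Q[b:e,a:c].reshape(-1,3); X=X[(X[:,2]>.03)&(X[:,2]<.08)]; print(k,X.mean(0).round(4),len(X))
E
```

```text
white [0.5797 0.0305 0.1488] exp z 0.148
jar [ 0.5876 -0.0615  0.1163] exp z 0.115
pink [ 0.4959 -0.0727  0.1534] exp z 0.152
box [0.5234 0.4572 0.058 ] 1458
box [0.5235 0.4571 0.0581] 1453
carton [ 0.4166 -0.4317  0.0481] 264
carton [ 0.4164 -0.4314  0.0478] 261
```

All heights match the seated value within 2 mm, and the box and carton have not moved. Handing in.

```bash
python3 -c "
from plant import r,status
print(r.close_job()); print(status.get_state()['time_s'])"
```

```text
the job is handed in; nothing more can be done
None
the job is handed in; nothing more can be done
```

I loaded the four containers into the warmer and handed the job in at about 33 s. The dropper bottle is in the 40 mm bore (front left), the jar in the 59 mm (back right), the white bottle in the 50 mm (back left) and the pink bottle in the 69 mm (front right). The hand-in gave no verdict.

**Heights:** The last depth checks put every container's top within 2 mm of the height it should have when fully down:

| Container | Measured top | Expected top |
|---|---|---|
| Dropper bottle | 140 mm | 142 mm |
| White bottle | 148–149 mm | 148 mm |
| Jar | 116 mm | 115 mm |
| Pink bottle | 153 mm | 152 mm |

**Bystanders:** The slide box and carton had moved less than 0.5 mm. The arm was well clear of everything, and the look-alikes were left alone.

**Limits and disagreements:**
- **Hidden from above:** The arm blocked the top camera's last view of the jar and pink bottle. Only the scene camera and the wrist pictures taken after their release confirm those two.
- **Camera spread:** The wrist camera disagreed with the top camera by 2–3 mm. I corrected for this before each grasp and lowering, and no contact force showed while lowering.

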